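# Level the imaging stand's sample stage with a wedge

## Robot

A 6-joint arm with a two-finger parallel gripper is mounted at the origin on the work surface; the furniture and walls round the work are solid. World frame = base frame: x ahead of the robot, y to its left, z up, the work surface at z = 0. Lengths are in m, angles in rad, forces in N, time in s.
With the tool pointing down it reaches from about 0.35 to 0.975 m from the base axis. Payload 4.9 kg.
Tool frame: the origin (TCP) lies midway between the tips of the shut fingers; the grasp point (between the pads) lies 19 mm behind it; z points along the fingers, y is the line along which they close (so a half turn about z gives the same grasp; the last joint's range is limited). The gripper opens to 85 mm and grips with 20 to 120 N. Pads are 22 mm wide; open, the fingers measure 114 mm over their backs; the gripper's body (76 mm by 85 mm) begins 54 mm behind the grasp point. The pads swing forward as they close: fully open they stand 13 mm farther back than shut.
Start: joints at [1.162, 0.053, 1.613, -0, 1.476, -0.119], TCP at [0.179, 0.599, 0.193] pointing down, gripper open.
Joint ranges: [-3.01, 3.01], [-1.01, 2.22], [0.06, 2.58], [-1.02, 4.17], [0.09, 2.62], [-3.14, 3.14]. Speed limits (rad/s): [2.57, 2.57, 3.14, 3.14, 3.14, 3.14].

## Interface

Orientations are given as a rotation vector (axis times angle).
In Python, from station import ctrl gives the robot as it stands.
- The arm moves only by the shell command python3 -m handwheel 'ROWS' [FORCE]. ROWS is JSON, a list of rows, each an object with "gripper": the gripper command: -1 is fully open, 1 is shut, values between are in proportion; "offset": the shift along the tool's x, y, z in mm, a list of three; "rotation": the turn, a rotation vector about the tool's x, y, z in rad, a list of three. A call has exactly 8 rows; each row is the pose to reach, as a shift and turn from the pose commanded when the call began, along the tool's axes at that moment; what a row does not reach only later rows make up. A row lasts 1/8 s, in which the tool goes at most 62.5 mm and 10.7 degrees, less where a joint would pass 70% of its speed; a pose out of reach is approached as far as the arm can. A call with a gripper value outside its range is refused whole. The fingers move at their own pace and stop on an object; FORCE is the grip in N (left out, the last holds). Time passes only in rows, so rows that repeat a pose let the fingers close, or fill a call up. It gives the time, the measured TCP pose, the force, the opening and the grip force at its end, in the units of the state.
- ctrl.get_obs(): the state, without advancing time (a new reading comes with each control period).
- ctrl.get_image(name): name is "scene" or "top"; returns a dict with "image" (400x640x3 uint8, red, green, blue), "fovy" (degrees; the focal length in pixels is half the picture's height over the tangent of half this angle, whatever the lens; pixels are square), "cx", "cy" (the principal point, pixels), "xyz" and "attitude" of the camera in the world. Camera axes: x right, y up, looking along -z (the intrinsics and any distortion apply to the point x, -y, -z); pixel columns grow to the right and rows downward; lengths in m; the calibration is good to about 2 mm. A picture is of the moment at which its call begins. There is no depth.
- ctrl.finish_job(): hands the job in; it is judged then, once.
The state is a dict: "t": time; "q": joint angles; "dq": joint speeds; "effort": joint torques, N m; "tool_pos": TCP position; "tool_rot": TCP orientation; "contact_force": force on the tool from outside, world axes, zero at the start; "wrist_torque": the same for the moment, N m; "opening": finger opening in m; "grip_force": force on a finger pad.
Only numpy, scipy, OpenCV 4.12 (cv2) and the standard library are available. Lean on these libraries where they do the work, as an engineer would, in place of code of your own. Each camera call takes 0.05 s, during which the arm holds its last target. There are 200 camera calls.

## Task

The drooping sample stage of the imaging stand has to be levelled. First clear the blue marker pen from in front of the stage and lay it flat in the blue tray; then slide the orange wedge, thin end first and flat on the bench, straight in under the middle of the stage's front edge until the stage's black pointer stands level with the red mark of the gauge, and leave the wedge there holding it. Do not bump the imaging stand with the robot, shift the red mark, or disturb the amber bottle, the glass beaker or the green cap.

Things in the scene. Friction and masses are not known exactly. Their poses are not given: they have to be found in the camera images.
- imager: White imaging stand, fixed, about 185 x 145 x 230 mm high. Origin: on the bench, on its centre line, about 100 mm before the stage's front edge (bar centre at x = +103 mm). +x points in under the stage, the way the wedge goes; +y left of that; z up. Foot and column lie beyond x = +194 mm. Gauge post (66 mm tall) at x = +107, y = -79 mm.
- head_front (a point): Middle of the lower front edge of the stand's fixed camera head, a white box 100 mm deep, 92 mm wide: 131 mm above the bench and 34 mm out beyond the stage's front edge. An upright gripper on the wedge would hit it, so push with the tool leaning back 30 to 45 degrees from vertical, tips leading.
- stage: Hinged sample stage, an aluminium plate 98 x 96 mm, about 0.5 kg. Origin: middle of the rear hinge, 28 mm above the bench; own x axis to the rear. Front edge: round steel bar, radius 5 mm, 98 mm long, centre at (-102, 0, -4) mm. At rest it droops 0.1 rad, the bar's underside 9 mm above the bench. It rises freely; lifting it takes about 2.5 N at the bar.
- stage_pointer (a point): Tip of the black pointer, 2 mm thick, at the right front corner of the stage, 98 mm from the hinge; about 18 mm above the bench at rest. It rises nearly as much as the front edge.
- mark_line (a point): Tip of the red needle (2 mm thick) of the gauge's red collar: the height that the pointer must reach. It stands 7 to 14 mm above the pointer's rest height, set differently each time; the collar is held on its post by friction.
- wedge: Loose orange wedge, about 90 g, 124 mm long, 34 mm wide. Origin: centre of its underside; +x to the thin end (x = +62 mm). Its top climbs 1 in 4, from 3 mm thick at the tip to 25.5 mm at x = -28 mm, then flat to the rear. Black upright grip tab at the rear: x -62 to -40 mm, 24 mm wide (y), top 40 mm above the underside. Friction holds it under the stage.
- wedge_tip (a point): Middle of the wedge's thin end, on the underside.
- wedge_grip (a point): Point in the wedge's black grip tab, on the centre line, 51 mm behind the wedge's centre and 28 mm above its underside: where to take it, across its 24 mm width.
- pen: Loose marker pen, white with blue cap, 12 mm wide, 110 mm long, 14 mm high, 16 g, lying flat in the wedge's lane, roughly along it, its far end under the camera head. Origin: centre of its underside; its y axis runs along the pen. Left of the lane a black cable (12 mm high) lies on the bench, 25 mm or more from its centre line.
- pen_tray: Blue open tray fixed to the bench, 160 mm long (its x) x 66 mm wide (its y) x 16 mm high, walls and floor 3 mm. Origin: centre of its underside. Between it and the stand lie a fixed hotplate stirrer (120 mm high) and, right of the tray's far end, a wash bottle (about 210 mm high): carry things over at 0.25 m or round in front.
- amber_bottle: Loose amber bottle with white cap, 42 mm wide, 86 mm high, stands to the right of the wedge's lane. Bystander. Origin: centre of its underside.
- small_beaker: Loose glass beaker, 50 mm wide, 59 mm high. Bystander. Origin: centre of its underside.
- green_cap: Loose green round bottle, 34 mm wide, 36 mm high. Bystander. Origin: centre of its underside.

How it is judged:
By the outcome, as a careful person would: the job done as asked, in the order asked, and still so for the second after the job is handed in, with the robot touching nothing.
It also fails if it takes over 70 s, if anything falls off the work surface, if the arm or the gripper's body presses on something with over 40 N, if the wrist force passes 120 N, or if a joint passes its speed limit or range.

## Working session

There is one attempt and no reset: what is moved stays moved. The work goes in short steps, Python scripts to look and compute and a shell command to move; the robot and the scene stay as the last step left them, time stands still between calls to the robot, and variables do not carry over. Pictures are saved under pics/ and viewed, at most 10 in all, crops included, and the job is handed in when it is done.

```bash
ls; mkdir -p pics
python3 - <<'E'
from station import ctrl
import cv2
for n in("scene","top"):
    d=ctrl.get_image(n); cv2.imwrite(f"pics/{n}0.png",d["image"][:,:,::-1]); print(n,{k:v for k,v in d.items() if k!="image"})
print(ctrl.get_obs())
E
```

```text
pics
scene {'fovy': 51.809867766463015, 'cx': 321.3963352368052, 'cy': 201.95568346546798, 'xyz': array([-0.03480878, -0.4328616 ,  0.71973554]), 'attitude': array([ 0.75477367, -0.3524494 , -0.77337038])}
top {'fovy': 50.77629581430144, 'cx': 317.02054378056863, 'cy': 199.16752836920463, 'xyz': array([ 0.26240632, -0.01809842,  1.23546517]), 'attitude': array([ 0.1188696 , -0.13505983, -1.57724193])}
{'t': 0.1, 'q': array([ 1.16199880e+00,  5.32906227e-02,  1.61414195e+00,  1.65876615e-05,
        1.47600814e+00, -1.19007955e-01]), 'dq': array([-0.00082812, -0.00224495, -0.00218568,  0.00065102, -0.0004005 ,
        0.00025675]), 'effort': array([-8.78288375e-06, -3.94908071e+01, -3.71363068e+01, -6.11117207e-05,
        3.98165721e-03, -1.32191857e-05]), 'tool_pos': array([0.17834183, 0.59835947, 0.19219497]), 'tool_rot': array([-4.53539664e-01, -3.10817785e+00,  2.79521982e-03]), 'contact_force': array([ 0.58608195, -0.4139646 , -0.05058755]), 'wrist_torque': array([-0.01111455,  0.0376195 ,  0.00575578]), 'grip_force': 0.0, 'opening': 0.0852897252023816}
```

View pics/scene0.png

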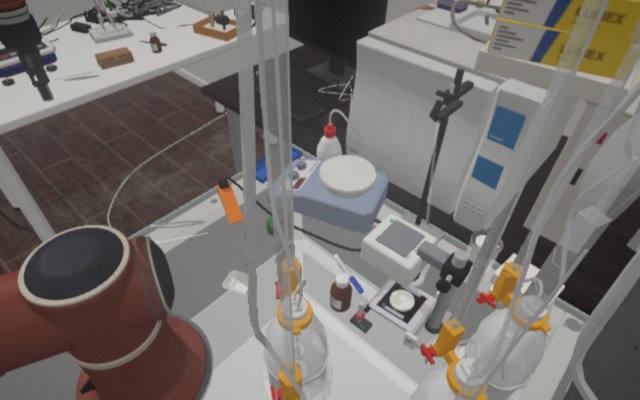

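View pics/top0.png

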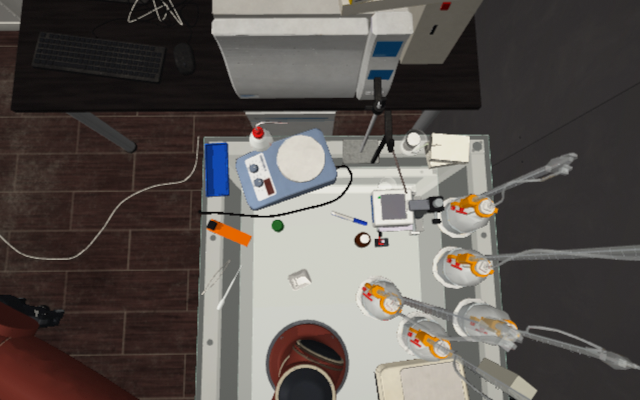

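The scene view shows the stage at (400,300), pen at (350,278), bottle at (340,293), wedge at (230,200) and tray at (275,165). The top view shows wedge (230,232), tray (217,168), pen (350,218), stage (392,207), gauge (381,242) and green cap (277,226), so imager +x points roughly along world −y.

```bash
cat > h.py <<'E'
import numpy as np, cv2
from scipy.spatial.transform import Rotation as R
from station import ctrl
def cam(n):
    d=ctrl.get_image(n); d["f"]=200/np.tan(np.radians(d["fovy"]/2)); d["R"]=R.from_rotvec(d["attitude"]).as_matrix(); return d
def ray(d,p):
    v=d["R"]@np.array([(p[0]-d["cx"])/d["f"],-(p[1]-d["cy"])/d["f"],-1.]); return v/np.linalg.norm(v)
def onz(d,p,z):
    v=ray(d,p); return d["xyz"]+v*(z-d["xyz"][2])/v[2]
def proj(d,X):
    c=d["R"].T@(np.asarray(X)-d["xyz"]); return np.array([d["cx"]+d["f"]*c[0]/-c[2],d["cy"]-d["f"]*c[1]/-c[2]])
def tri(d1,p1,d2,p2):
    a,b=ray(d1,p1),ray(d2,p2); s=np.linalg.lstsq(np.c_[a,-b],d2["xyz"]-d1["xyz"],rcond=None)[0]
    A=d1["xyz"]+a*s[0];B=d2["xyz"]+b*s[1]; return (A+B)/2,np.linalg.norm(A-B)
def mask(d,lo,hi,box=None):
    h=cv2.cvtColor(d["image"],cv2.COLOR_RGB2HSV); m=cv2.inRange(h,np.array(lo),np.array(hi))
    if box: k=np.zeros_like(m); x0,y0,x1,y1=box; k[y0:y1,x0:x1]=255; m&=k
    return m
def big(m):
    c=cv2.findContours(m,cv2.RETR_EXTERNAL,cv2.CHAIN_APPROX_NONE)[0]; return max(c,key=cv2.contourArea)
E
python3 - <<'E'
from h import *
t=cam("top");s=cam("scene")
np.set_printoptions(precision=4,suppress=True)
def rep(n,c,d,z):
    r=cv2.minAreaRect(c); b=cv2.boxPoints(r); print(n,np.round(r[0],1),"size",np.round(r[1],1)); 
    for p in b: print("   ",p,onz(d,p,z)[:2])
    print("   c",onz(d,r[0],z))
rep("wedge",big(mask(t,(5,150,120),(20,255,255),(195,205,265,260))),t,.014)
rep("tray",big(mask(t,(105,120,60),(130,255,255),(195,130,240,205))),t,.016)
rep("pencap",big(mask(t,(105,90,60),(130,255,255),(330,200,375,235))),t,.009)
rep("cap",big(mask(t,(50,90,30),(85,255,255),(260,210,295,240))),t,.03)
rep("red",big(mask(t,(0,130,80),(6,255,255),(365,230,395,255))),t,.03)
print("base",proj(t,[0,0,0]))
a=cv2.resize(t["image"][180:260,320:430],(792,576),interpolation=cv2.INTER_CUBIC)
b=cv2.resize(s["image"][245:345,325:445],(720,600),interpolation=cv2.INTER_CUBIC)
cv2.imwrite("pics/t1.png",a[:,:,::-1]);cv2.imwrite("pics/s1.png",b[:,:,::-1])
E
```

```text
wedge [228.8 232.3] size [43.5 11.9]
    [206.4828 229.2069] [0.3762 0.2893]
    [211.1897 218.2241] [0.4081 0.2766]
    [251.1379 235.3448] [0.3571 0.1599]
    [246.431  246.3276] [0.3256 0.173 ]
   c [0.3666 0.2245 0.014 ]
tray [216.5 169.5] size [53. 23.]
    [205. 143.] [0.6342 0.3012]
    [228. 143.] [0.6337 0.2326]
    [228. 196.] [0.4728 0.2289]
    [205. 196.] [0.4735 0.2961]
   c [0.5527 0.2647 0.016 ]
pencap [359.9 221.5] size [13.3  3.5]
    [353. 221.] [ 0.3964 -0.1364]
    [354.1 217.7] [ 0.4061 -0.1399]
    [366.7 221.9] [ 0.3933 -0.1765]
    [365.6 225.2] [ 0.3837 -0.173 ]
   c [ 0.3949 -0.1565  0.009 ]
cap [277. 225.] size [10. 10.]
    [272. 220.] [0.3993 0.0984]
    [282. 220.] [0.399  0.0697]
    [282. 230.] [0.3702 0.0696]
    [272. 230.] [0.3705 0.0982]
   c [0.3847 0.0839 0.03  ]
red [380.5 240. ] size [5. 8.]
    [378. 244.] [ 0.3275 -0.2042]
    [378. 236.] [ 0.3503 -0.2049]
    [383. 236.] [ 0.3501 -0.2193]
    [383. 244.] [ 0.3273 -0.2184]
   c [ 0.3388 -0.2117  0.03  ]
base [307.4008 363.0961]
```

View pics/t1.png

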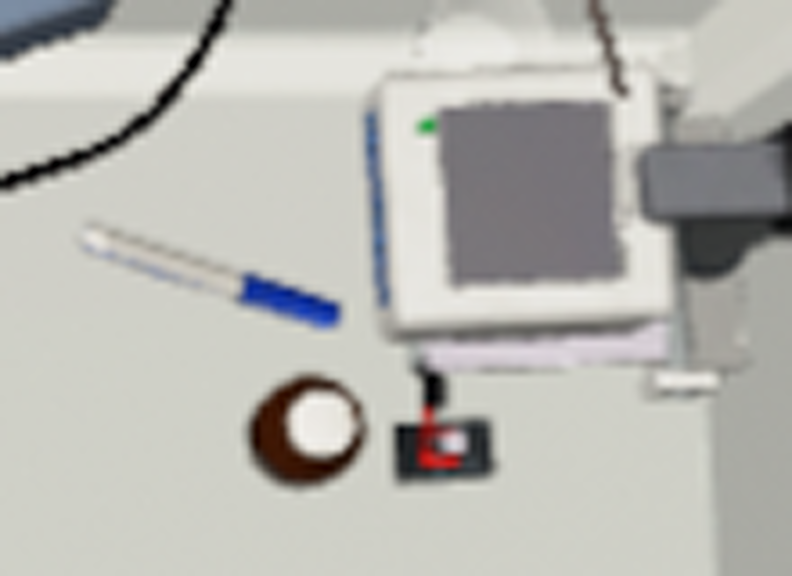

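View pics/s1.png

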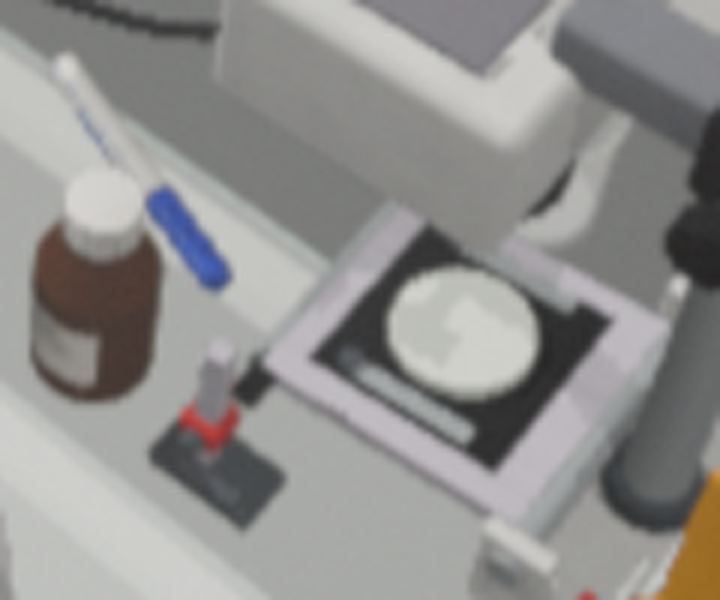

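The top crop shows the whole pen, from (88,236) to (335,318), with the blue cap towards the head. The head's front edge is at x≈380, the bottle cap at (322,423), the black pointer at (430,385) and the red needle at (428,412). The scene crop shows the stage's front-right corner at (268,365), its rear-right corner at (510,520), the pointer at (250,388), and the collar at (210,425) on a post whose top is at (218,347).

Run:
```python
from h import *
np.set_printoptions(precision=4,suppress=True)
t=cam("top");s=cam("scene")
T=lambda x,y:(320+(x+.5)/7.2-.5,180+(y+.5)/7.2-.5); S=lambda x,y:(325+(x+.5)/6-.5,245+(y+.5)/6-.5)
for n,a,b in [("stageFR",(415,366),(268,364)),("stageRR",(682,350),(512,520)),("pointer",(432,390),(250,388)),("posttop",(455,440),(218,347)),("penend",(88,236),(66,65)),("capend",(337,318),(215,280)),("penjoin",(242,288),(160,200)),("botcap",(323,423),(104,190))]:
    print(n,*tri(t,T(*a),s,S(*b)))
print("pen top z.01",onz(t,T(88,236),.008),onz(t,T(337,316),.008))
print("scene pen",onz(s,S(66,65),.008),onz(s,S(215,280),.008))
print("FL scene z.02",onz(s,S(392,207),.02),onz(s,S(268,364),.02))
print("cable",onz(t,T(0,185),.006),onz(t,T(150,120),.006))
# wedge crops
u=[cv2.resize(t["image"][210:255,200:260],(480,360),interpolation=cv2.INTER_CUBIC),cv2.resize(s["image"][170:230,210:250],(240,360),interpolation=cv2.INTER_CUBIC)]
cv2.imwrite("pics/w1.png",np.hstack(u)[:,:,::-1])
```

```text
stageFR [ 0.3691 -0.2073  0.0113] 0.003362488169767741
stageRR [ 0.3686 -0.306   0.0335] 0.0081430042650817
pointer [ 0.3573 -0.2115  0.0156] 0.0013557661431375097
posttop [ 0.3339 -0.2115  0.0662] 0.0017028912254194281
penend [ 0.4227 -0.0748  0.0067] 0.00037685442828084886
capend [ 0.3872 -0.1746  0.0078] 0.002516332725864257
penjoin [ 0.4011 -0.1375  0.0042] 4.1427306294938064e-05
botcap [ 0.3397 -0.1582  0.0905] 0.000646170832147674
pen top z.01 [ 0.4226 -0.0748  0.008 ] [ 0.3889 -0.1755  0.008 ]
scene pen [ 0.4217 -0.0753  0.008 ] [ 0.3861 -0.1739  0.008 ]
FL scene z.02 [ 0.4443 -0.2042  0.02  ] [ 0.3655 -0.2112  0.02  ]
cable [ 0.4443 -0.0392  0.006 ] [ 0.4707 -0.1012  0.006 ]
```

View pics/w1.png

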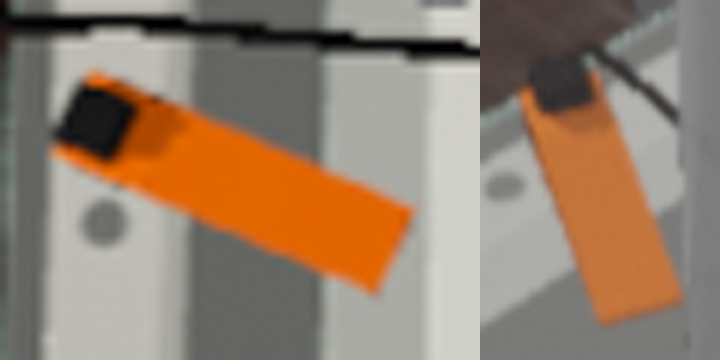

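The wedge's orange body stays 34 mm wide right to the rear, with the black tab on top of it at the left, (95,118). The thin end is at lower right, (395,250).

Run:
```python
from h import *
np.set_printoptions(precision=4,suppress=True)
t=cam("top");s=cam("scene")
T=lambda x,y:(320+(x+.5)/7.2-.5,180+(y+.5)/7.2-.5); S=lambda x,y:(325+(x+.5)/6-.5,245+(y+.5)/6-.5)
def d(n,A,B): v=B-A; print(n,A,B,"yaw of +x from -y (to +x world) deg",np.degrees(np.arctan2(v[0],-v[1])),np.linalg.norm(v))
d("stage R edge top",onz(t,T(415,366),.019),onz(t,T(682,350),.031))
d("head R edge",onz(t,T(388,335),.2),onz(t,T(668,320),.2))
d("head F edge(+90)",onz(t,T(385,335),.2),onz(t,T(372,80),.2))
d("head L edge",onz(t,T(385,75),.23),onz(t,T(650,65),.23))
d("gauge base near",onz(t,T(398,480),.008),onz(t,T(492,475),.008))
d("stage R edge scene",onz(s,S(268,364),.019),onz(s,S(510,520),.031))
d("stage F edge scene",onz(s,S(268,364),.019),onz(s,S(390,205),.019))
```

```text
stage R edge top [ 0.3673 -0.2049  0.019 ] [ 0.3715 -0.3099  0.031 ] yaw of +x from -y (to +x world) deg 2.328379197084511 0.1057176182615596
head R edge [ 0.3624 -0.1682  0.2   ] [ 0.3666 -0.2646  0.2   ] yaw of +x from -y (to +x world) deg 2.491370891883731 0.09648178365505208
head F edge(+90) [ 0.3624 -0.1672  0.2   ] [ 0.4512 -0.1655  0.2   ] yaw of +x from -y (to +x world) deg 91.0611034970777 0.08885146839687505
head L edge [ 0.4474 -0.1657  0.23  ] [ 0.45   -0.2555  0.23  ] yaw of +x from -y (to +x world) deg 1.6638941051139566 0.08979340327165862
gauge base near [ 0.3223 -0.1982  0.008 ] [ 0.3239 -0.2362  0.008 ] yaw of +x from -y (to +x world) deg 2.420630934721826 0.038059559227281055
stage R edge scene [ 0.366  -0.2108  0.019 ] [ 0.3665 -0.3023  0.031 ] yaw of +x from -y (to +x world) deg 0.2880729905606852 0.09225387788366257
stage F edge scene [ 0.366  -0.2108  0.019 ] [ 0.4452 -0.2028  0.019 ] yaw of +x from -y (to +x world) deg 95.77098749925742 0.07951394547027757
```

```bash
cat >> h.py <<'E'
def frame(zdir,ydir):
    z=np.array(zdir,float);z/=np.linalg.norm(z);y=np.array(ydir,float);y-=z*(y@z);y/=np.linalg.norm(y);return np.c_[np.cross(y,z),y,z]
def go(pos,M=None,flip=False,cur=None):
    """offset mm and rotation from the current (or given) tool pose"""
    o=ctrl.get_obs(); p,C=(o["tool_pos"],R.from_rotvec(o["tool_rot"]).as_matrix()) if cur is None else cur
    M=C if M is None else M
    if flip: M=M@np.diag([-1,-1,1])
    r=R.from_matrix(C.T@M).as_rotvec()
    print("offset",np.round(C.T@(np.array(pos)-p)*1000,1),"rot",np.round(r,3),"deg",np.degrees(np.linalg.norm(r)).round(1)); return np.array(pos),M
E
python3 - <<'E'
from h import *
np.set_printoptions(precision=3,suppress=True)
o=ctrl.get_obs();print(R.from_rotvec(o["tool_rot"]).as_matrix())
M=frame([0,0,-1],[.944,-.329,0])
for f in(0,1):
    a=go([.42,.25,.25],M,f); b=go([.413,-.102,.15],M,f,a)
E
```

```text
[[-0.958  0.286 -0.   ]
 [ 0.286  0.958 -0.   ]
 [ 0.    -0.    -1.   ]]
offset [-331.  -265.3  -56.8] rot [-0.     0.     1.616] deg 92.6
offset [-334.7  109.2  100. ] rot [0. 0. 0.] deg 0.0
offset [-331.  -265.3  -56.8] rot [-0.    -0.    -1.525] deg 87.4
offset [ 334.7 -109.2  100. ] rot [0. 0. 0.] deg 0.0
```

```bash
python3 -m handwheel '[{"gripper":-1,"offset":[-331,-265,-57],"rotation":[0,0,1.616]},{"gripper":0.35,"offset":[-331,-265,-57],"rotation":[0,0,1.616]},{"gripper":0.35,"offset":[-331,-265,-57],"rotation":[0,0,1.616]},{"gripper":0.35,"offset":[-331,-265,-57],"rotation":[0,0,1.616]},{"gripper":0.35,"offset":[-331,-265,-57],"rotation":[0,0,1.616]},{"gripper":0.35,"offset":[-331,-265,-57],"rotation":[0,0,1.616]},{"gripper":0.35,"offset":[-331,-265,-57],"rotation":[0,0,1.616]},{"gripper":0.35,"offset":[-331,-265,-57],"rotation":[0,0,1.616]}]'
python3 - <<'E'
from h import *
print(ctrl.get_obs()["q"])
go([.413,-.102,.13],frame([0,0,-1],[.944,-.329,0]))
E
```

```text
t: 1.4
tool_pos: [0.4221, 0.2477, 0.2513]
tool_rot: [2.462, 1.95, 0.002]
contact_force: [-1.1, -0.0, -0.5]
opening: 0.0277
grip_force: 0.0
[ 3.78861725e-01 -3.08552250e-01  1.84625403e+00 -6.21085190e-04
  1.60205272e+00  6.09808415e-01]
offset [-342.6   70.9  121.2] rot [ 0.002 -0.001  0.104] deg 6.0
```

```bash
python3 -m handwheel '[{"gripper":0.35,"offset":[-343,71,121],"rotation":[0,0,0.104]},{"gripper":0.35,"offset":[-343,71,121],"rotation":[0,0,0.104]},{"gripper":0.35,"offset":[-343,71,121],"rotation":[0,0,0.104]},{"gripper":0.35,"offset":[-343,71,121],"rotation":[0,0,0.104]},{"gripper":0.35,"offset":[-343,71,121],"rotation":[0,0,0.104]},{"gripper":0.35,"offset":[-343,71,121],"rotation":[0,0,0.104]},{"gripper":0.35,"offset":[-343,71,121],"rotation":[0,0,0.104]},{"gripper":0.35,"offset":[-343,71,121],"rotation":[0,0,0.104]}]' 40
python3 - <<'E'
from h import *
print(ctrl.get_obs()["q"])
go([.413,-.102,.005],frame([0,0,-1],[.944,-.329,0]))
t=cam("scene")
cv2.imwrite("pics/s2.png",cv2.resize(t["image"][200:345,300:445],(600,600),interpolation=cv2.INTER_CUBIC)[:,:,::-1])
E
```

```text
t: 2.4
tool_pos: [0.415, -0.0997, 0.1296]
tool_rot: [-2.55, -1.834, -0.001]
contact_force: [-0.5, -0.2, -0.9]
opening: 0.0274
grip_force: 0.0
[-4.10964355e-01 -4.09354371e-01  2.12389052e+00  5.09614382e-04
  1.42684954e+00 -8.74057252e-02]
offset [ -2.8  -1.2 124.6] rot [ 0.    -0.     0.012] deg 0.7
```

View pics/s2.png

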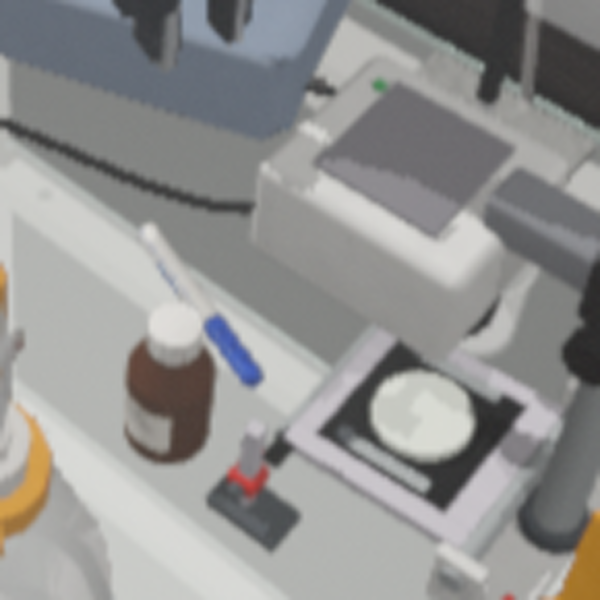

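The fingers, at (155,50) and (230,25), hang above the pen's white part with everything clear around them. Next I descend and grip.

```bash
python3 -m handwheel '[{"gripper":0.35,"offset":[-2,-1,60],"rotation":[0,0,0.012]},{"gripper":0.35,"offset":[-2,-1,100],"rotation":[0,0,0.012]},{"gripper":0.35,"offset":[-2,-1,124],"rotation":[0,0,0.012]},{"gripper":0.35,"offset":[-2,-1,124],"rotation":[0,0,0.012]},{"gripper":0.9,"offset":[-2,-1,124],"rotation":[0,0,0.012]},{"gripper":0.9,"offset":[-2,-1,124],"rotation":[0,0,0.012]},{"gripper":0.9,"offset":[-2,-1,124],"rotation":[0,0,0.012]},{"gripper":0.9,"offset":[-2,-1,124],"rotation":[0,0,0.012]}]' 40
python3 -m handwheel '[{"gripper":0.9,"offset":[0,0,0],"rotation":[0,0,0]},{"gripper":0.9,"offset":[0,0,-20],"rotation":[0,0,0]},{"gripper":0.9,"offset":[0,0,-50],"rotation":[0,0,0]},{"gripper":0.9,"offset":[0,0,-100],"rotation":[0,0,0]},{"gripper":0.9,"offset":[0,0,-150],"rotation":[0,0,0]},{"gripper":0.9,"offset":[0,0,-200],"rotation":[0,0,0]},{"gripper":0.9,"offset":[0,0,-245],"rotation":[0,0,0]},{"gripper":0.9,"offset":[0,0,-245],"rotation":[0,0,0]}]'
python3 - <<'E'
from h import *
# pen centre lies 24mm from grip toward cap: dir (-.329,-.944)
for f in(0,1):
    M=frame([0,0,-1],[0,1,0]); Mf=M@np.diag([-1,-1,1]) if f else M
    C=R.from_rotvec(ctrl.get_obs()["tool_rot"]).as_matrix(); d=C.T@np.array([-.329,-.944,0])*.024
    go(np.array([.5535,.264,.26])-Mf@d,M,f); print(Mf@d)
E
```

```text
t: 3.45
tool_pos: [0.4137, -0.1016, 0.0059]
tool_rot: [2.56, 1.819, 0.001]
contact_force: [0.0, 0.2, 0.0]
opening: 0.0044
grip_force: 0.0
t: 4.45
tool_pos: [0.4153, -0.1024, 0.2553]
tool_rot: [2.555, 1.815, 0.007]
contact_force: [0.6, -0.2, 0.9]
opening: 0.0043
grip_force: 0.0
offset [383.6 -12.6  -5.1] rot [ 0.005  0.009 -1.906] deg 109.2
[ 2.39925162e-02 -4.72829462e-06 -1.72586538e-05]
offset [399.3  32.7  -4.7] rot [ 0.008 -0.005  1.236] deg 70.8
[-2.39925162e-02  4.72829462e-06 -1.72586538e-05]
```

The opening went to 4 mm with no grip force, so the grasp missed. I'll take a look.

Run:
```python
from h import *
np.set_printoptions(precision=4,suppress=True)
t=cam("top");s=cam("scene")
for d in(t,s):
    m=mask(d,(105,90,60),(130,255,255),(330,200,375,235) if d is t else (340,265,370,300)); c=big(m); r=cv2.minAreaRect(c); print(r,[onz(d,p,.008)[:2] for p in cv2.boxPoints(r)])
a=cv2.resize(t["image"][190:250,320:390],(420,360),interpolation=cv2.INTER_CUBIC)
b=cv2.resize(s["image"][230:310,310:390],(360,360),interpolation=cv2.INTER_CUBIC)
cv2.imwrite("pics/p2.png",np.hstack([a,b])[:,:,::-1])
```

```text
((360.3000183105469, 221.60000610351562), (14.230247497558594, 3.4785051345825195), 18.434947967529297) [array([ 0.3965, -0.1365]), array([ 0.4062, -0.14  ]), array([ 0.3925, -0.1792]), array([ 0.3829, -0.1757])]
((355.97027587890625, 284.5216064453125), (18.012758255004883, 4.484809398651123), 53.97262954711914) [array([ 0.3941, -0.1365]), array([ 0.4046, -0.1377]), array([ 0.3913, -0.1767]), array([ 0.3812, -0.1753])]
```

View pics/p2.png

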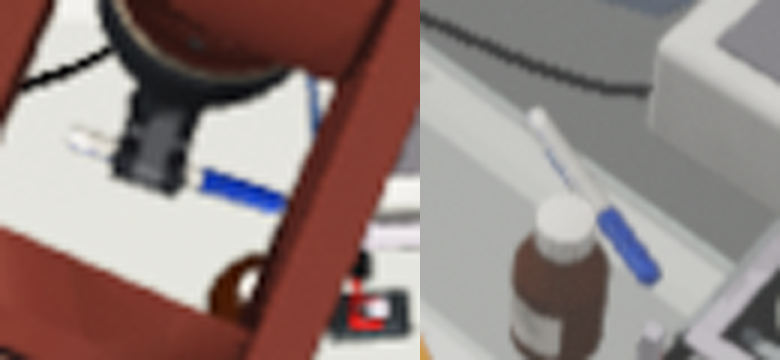

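The pen lies where it was: cap at (240,190) in the left panel and (628,245) in the right. The shut fingertips in the left panel are near (150,165). I'll check the hand's position against the calibration.

Run:
```python
from h import *
np.set_printoptions(precision=4,suppress=True)
o=ctrl.get_obs();t=cam("top");s=cam("scene")
P=o["tool_pos"];C=R.from_rotvec(o["tool_rot"]).as_matrix()
print(P,C,"top",proj(t,P),"panel",(proj(t,P)-[320,190])*6,"scene",proj(s,P),"flange top",proj(t,P-C[:,2]*.15))
cv2.imwrite("pics/p3.png",np.hstack([cv2.resize(d["image"][int(y)-35:int(y)+35,int(x)-40:int(x)+40],(400,350),interpolation=cv2.INTER_CUBIC) for d in(t,s) for x,y in[proj(d,P)]])[:,:,::-1])
```

```text
[ 0.4132 -0.1015  0.2502] [[ 0.3289  0.9444  0.0002]
 [ 0.9444 -0.3289 -0.0001]
 [ 0.      0.0002 -1.    ]] top [347.6133 202.883 ] panel [165.6801  77.2982] scene [349.5635 178.8536] flange top [353.6426 191.58  ]
```

View pics/p3.png

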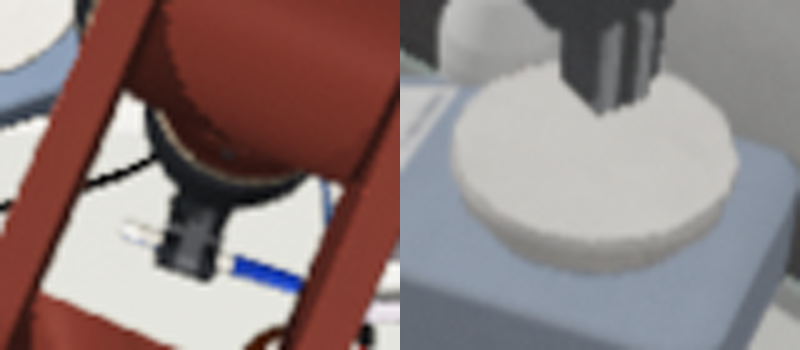

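Run:
```python
from h import *
np.set_printoptions(precision=4,suppress=True)
t=cam("top");s=cam("scene");P=ctrl.get_obs()["tool_pos"]
for p in[(345.6,220),(345.6,215),(346,209)]:print(tri(t,p,s,(350,165)))
for z in(.25,.27,.29,.3,.32): print(z,onz(s,(350,165),z),onz(t,(345.6,219),z), onz(t,(345.6,212),z))
print(ctrl.get_obs()["q"],P)
```

```text
(array([ 0.3787, -0.1045,  0.3007]), np.float64(0.03424753203790287))
(array([ 0.3881, -0.1023,  0.2944]), np.float64(0.026457575710822367))
(array([ 0.3992, -0.1003,  0.2874]), np.float64(0.016298380922668033))
0.25 [ 0.4442 -0.0768  0.25  ] [ 0.375  -0.0959  0.25  ] [ 0.3916 -0.0962  0.25  ]
0.27 [ 0.4238 -0.092   0.27  ] [ 0.3727 -0.0943  0.27  ] [ 0.3889 -0.0947  0.27  ]
0.29 [ 0.4034 -0.1071  0.29  ] [ 0.3704 -0.0927  0.29  ] [ 0.3863 -0.0931  0.29  ]
0.3 [ 0.3932 -0.1147  0.3   ] [ 0.3693 -0.0919  0.3   ] [ 0.385  -0.0923  0.3   ]
0.32 [ 0.3728 -0.1299  0.32  ] [ 0.367  -0.0904  0.32  ] [ 0.3824 -0.0907  0.32  ]
[-0.4159 -0.4778  1.9754  0.      1.6474 -0.0809] [ 0.4125 -0.1011  0.2483]
```

Run:
```python
from h import *
np.set_printoptions(precision=2,suppress=True)
t=cam("top");s=cam("scene")
C=R.from_rotvec([-4.53539664e-01, -3.10817785,2.8e-3]).as_matrix();P=np.array([.1783,.5984,.1922])
for e in(-.0425,0,.0425):
  Q=P+C[:,1]*e-C[:,2]*.013; print("start",proj(t,Q),proj(s,Q))
P=ctrl.get_obs()["tool_pos"]
for z in(0,.05,.1,.15,.2,.3): print(z,proj(t,P+[0,0,z]),proj(s,P+[0,0,z]))
a=cv2.imread("pics/top0.png")[270:350,0:100];b=cv2.imread("pics/scene0.png")[50:130,0:100]
c=t["image"][160:240,300:400][:,:,::-1]; e=s["image"][120:200,300:400][:,:,::-1]
f=lambda x:cv2.resize(x,(400,300) if 0 else (375,300),interpolation=cv2.INTER_CUBIC)
cv2.imwrite("pics/q.png",np.vstack([np.hstack([f(a),f(b)]),np.hstack([f(c),f(e)])]))
```

```text
start [ 69.48 311.85] [ 56.66 114.66]
start [ 52.59 306.76] [ 54.55 106.2 ]
start [ 35.76 301.7 ] [52.55 98.18]
0 [347.45 203.19] [349.2 179.5]
0.05 [349.24 199.83] [351.16 156.83]
0.1 [351.23 196.1 ] [353.33 131.78]
0.15 [353.45 191.94] [355.74 103.97]
0.2 [355.94 187.27] [358.43  72.9 ]
0.3 [361.97 175.96] [364.89  -1.58]
```

View pics/q.png

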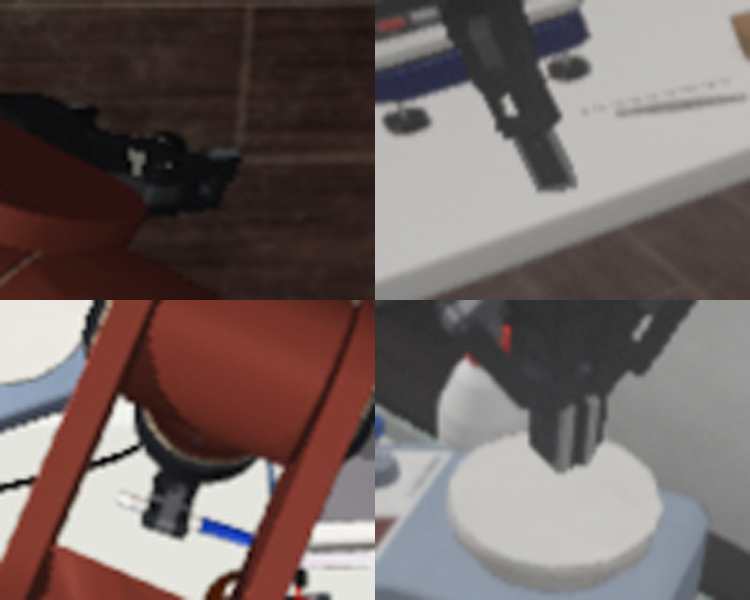

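Start and current images agree with the reported position in x and y. The scene view, though, puts the shut tips about 25–30 mm higher than the reported TCP, which fits the fingers closing above the pen without contact. I'll probe downward gently while straddling the pen and watch the contact force.

```bash
python3 -m handwheel '[{"gripper":0.35,"offset":[0,0,60],"rotation":[0,0,0]},{"gripper":0.35,"offset":[0,0,120],"rotation":[0,0,0]},{"gripper":0.35,"offset":[0,0,180],"rotation":[0,0,0]},{"gripper":0.35,"offset":[0,0,225],"rotation":[0,0,0]},{"gripper":0.35,"offset":[0,0,240],"rotation":[0,0,0]},{"gripper":0.35,"offset":[0,0,244],"rotation":[0,0,0]},{"gripper":0.35,"offset":[0,0,247],"rotation":[0,0,0]},{"gripper":0.35,"offset":[0,0,247],"rotation":[0,0,0]}]' 40
python3 - <<'E'
from h import *
np.set_printoptions(precision=4,suppress=True)
o=ctrl.get_obs();P=o["tool_pos"];C=R.from_rotvec(o["tool_rot"]).as_matrix();s=cam("scene");print(P,o["contact_force"])
for e in(-.02,.02): print([proj(s,P+C[:,1]*e+[0,0,z]) for z in(0,.03)])
x,y=proj(s,P).astype(int)
cv2.imwrite("pics/r.png",cv2.resize(s["image"][y-45:y+25,x-40:x+40],(640,560),interpolation=cv2.INTER_CUBIC)[:,:,::-1]);print(x,y)
E
```

```text
t: 5.85
tool_pos: [0.4146, -0.102, 0.0049]
tool_rot: [2.559, 1.818, 0.002]
contact_force: [0.0, -1.1, -0.9]
opening: 0.0279
grip_force: 0.0
[ 0.4146 -0.102   0.0049] [ 0.0426 -1.1308 -0.8784]
[array([334.6606, 268.2042]), array([335.255 , 259.4637])]
[array([350.5298, 261.402 ]), array([351.4865, 252.642 ])]
342 264
```

View pics/r.png

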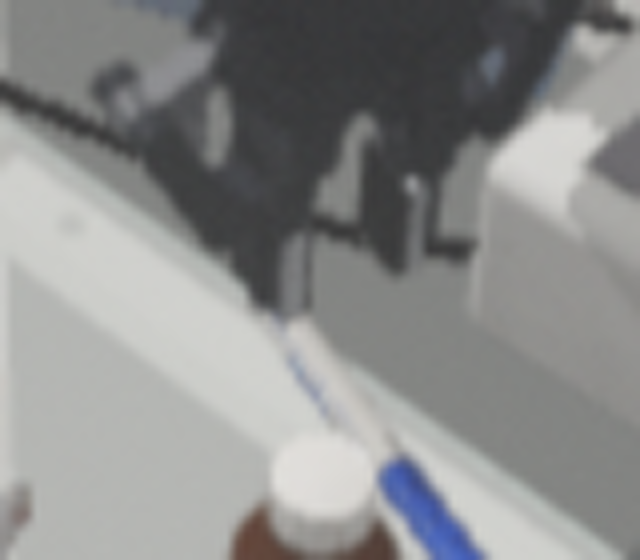

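Fingertips at (265,312) and (400,275) correspond to scene (335.1,258.0) and (352.0,253.4). That matches the projection of points 30 mm above the reported TCP, so the real tips are about 25–30 mm short of it. I continue down in small steps and watch the force.

```bash
python3 -m handwheel '[{"gripper":0.35,"offset":[0,0,1],"rotation":[0,0,0]},{"gripper":0.35,"offset":[0,0,2],"rotation":[0,0,0]},{"gripper":0.35,"offset":[0,0,3],"rotation":[0,0,0]},{"gripper":0.35,"offset":[0,0,4],"rotation":[0,0,0]},{"gripper":0.35,"offset":[0,0,5],"rotation":[0,0,0]},{"gripper":0.35,"offset":[0,0,6],"rotation":[0,0,0]},{"gripper":0.35,"offset":[0,0,7],"rotation":[0,0,0]},{"gripper":0.35,"offset":[0,0,7],"rotation":[0,0,0]}]' 40
```

```text
t: 6.9
tool_pos: [0.4132, -0.1014, -0.0038]
tool_rot: [-2.561, -1.82, 0.0]
contact_force: [-0.3, -0.3, 0.5]
opening: 0.0281
grip_force: 0.0
```

```bash
python3 -m handwheel '[{"gripper":0.35,"offset":[0,0,1],"rotation":[0,0,0]},{"gripper":0.35,"offset":[0,0,2],"rotation":[0,0,0]},{"gripper":0.35,"offset":[0,0,3],"rotation":[0,0,0]},{"gripper":0.35,"offset":[0,0,4],"rotation":[0,0,0]},{"gripper":0.35,"offset":[0,0,5],"rotation":[0,0,0]},{"gripper":0.35,"offset":[0,0,5],"rotation":[0,0,0]},{"gripper":0.35,"offset":[0,0,5],"rotation":[0,0,0]},{"gripper":0.35,"offset":[0,0,5],"rotation":[0,0,0]}]' 40
```

```text
t: 7.9
tool_pos: [0.4133, -0.1014, -0.0087]
tool_rot: [2.561, 1.82, -0.0]
contact_force: [-0.6, 0.3, 0.6]
opening: 0.0279
grip_force: 0.0
```

```bash
python3 -m handwheel '[{"gripper":0.35,"offset":[0,0,2],"rotation":[0,0,0]},{"gripper":0.35,"offset":[0,0,4],"rotation":[0,0,0]},{"gripper":0.35,"offset":[0,0,6],"rotation":[0,0,0]},{"gripper":0.35,"offset":[0,0,8],"rotation":[0,0,0]},{"gripper":0.35,"offset":[0,0,9],"rotation":[0,0,0]},{"gripper":0.35,"offset":[0,0,10],"rotation":[0,0,0]},{"gripper":0.35,"offset":[0,0,11],"rotation":[0,0,0]},{"gripper":0.35,"offset":[0,0,11],"rotation":[0,0,0]}]' 40
```

```text
t: 8.9
tool_pos: [0.4132, -0.1014, -0.0198]
tool_rot: [-2.561, -1.82, 0.0]
contact_force: [0.5, 0.8, 0.4]
opening: 0.0276
grip_force: 0.0
```

```bash
python3 -m handwheel '[{"gripper":0.9,"offset":[0,0,0],"rotation":[0,0,0]},{"gripper":0.9,"offset":[0,0,0],"rotation":[0,0,0]},{"gripper":0.9,"offset":[0,0,0],"rotation":[0,0,0]},{"gripper":0.9,"offset":[0,0,0],"rotation":[0,0,0]},{"gripper":0.9,"offset":[0,0,0],"rotation":[0,0,0]},{"gripper":0.9,"offset":[0,0,0],"rotation":[0,0,0]},{"gripper":0.9,"offset":[0,0,0],"rotation":[0,0,0]},{"gripper":0.9,"offset":[0,0,0],"rotation":[0,0,0]}]' 40
```

```text
t: 9.9
tool_pos: [0.4133, -0.1014, -0.0197]
tool_rot: [-2.561, -1.82, -0.0]
contact_force: [0.2, 0.7, -0.6]
opening: 0.0043
grip_force: 0.0
```

```bash
cat >> h.py <<'E'
def pen():
    for n,b in(("top",(320,195,380,240)),("scene",(335,245,375,305))):
        d=cam(n); m=mask(d,(105,90,60),(130,255,255),b)
        try: r=cv2.minAreaRect(big(m)); print(n,np.round(r[0],1),np.round(r[1],1),round(r[2],1),np.round(onz(d,r[0],.009),4))
        except ValueError: print(n,"none")
def dark(x0=305,x1=380,y0=225,y1=275,th=75):
    g=cam("scene")["image"].max(2); 
    for y in range(y0,y1,1): print(y,"".join("#" if v<th else "+" if v<120 else "." for v in g[y,x0:x1]))
E
python3 - <<'E'
from h import *
pen(); print(proj(cam("scene"),ctrl.get_obs()["tool_pos"])); dark()
E
```

```text
top [355.8 221.4] [4.5 0.9] 26.6 [ 0.3951 -0.1446  0.009 ]
scene [356.  284.5] [18.   4.4] 54.5 [ 0.392  -0.1572  0.009 ]
[341.43534024 271.87999741]
225 ......................+#####################################++#####+.......
226 .....................++####################################++#######+......
227 .....................+####################################+++#######+......
228 ....................++###################################++++######++......
229 ....................+####################################++++#####++.......
230 ++.................++##+###################################++#####+........
231 #++++..............+##++#########################################+.........
232 ####+++............+++++########################################+..........
233 ++####+++...........++++#######################################+...........
234 ..++####++++..........++#############################++#######++...........
235 ....++#####+++........+#############################+++######+.............
236 ......+++###++++......+############################++.+#####+.....
[... 2349 characters left out ...]
............................................................
267 ...........................................................................
268 ...........................................................................
269 ...........................................................................
270 ...........................................................................
271 ...........................................................................
272 ...........................................................................
273 ...........................................................................
274 ...........................................................................
```

```bash
python3 -m handwheel '[{"gripper":0.35,"offset":[0,0,0],"rotation":[0,0,0]},{"gripper":0.35,"offset":[0,0,0],"rotation":[0,0,0]},{"gripper":0.35,"offset":[0,0,2],"rotation":[0,0,0]},{"gripper":0.35,"offset":[0,0,4],"rotation":[0,0,0]},{"gripper":0.35,"offset":[0,0,6],"rotation":[0,0,0]},{"gripper":0.35,"offset":[0,0,8],"rotation":[0,0,0]},{"gripper":0.35,"offset":[0,0,9],"rotation":[0,0,0]},{"gripper":0.35,"offset":[0,0,9],"rotation":[0,0,0]}]' 40
```

```text
t: 11.1
tool_pos: [0.4132, -0.1014, -0.0288]
tool_rot: [-2.561, -1.82, 0.0]
contact_force: [0.2, -0.8, -0.6]
opening: 0.0278
grip_force: 0.0
```

```bash
python3 -m handwheel '[{"gripper":0.35,"offset":[0,0,1],"rotation":[0,0,0]},{"gripper":0.35,"offset":[0,0,2],"rotation":[0,0,0]},{"gripper":0.35,"offset":[0,0,3],"rotation":[0,0,0]},{"gripper":0.9,"offset":[0,0,3],"rotation":[0,0,0]},{"gripper":0.9,"offset":[0,0,3],"rotation":[0,0,0]},{"gripper":0.9,"offset":[0,0,3],"rotation":[0,0,0]},{"gripper":0.9,"offset":[0,0,3],"rotation":[0,0,0]},{"gripper":0.9,"offset":[0,0,3],"rotation":[0,0,0]}]' 40
```

```text
t: 12.1
tool_pos: [0.4133, -0.1014, -0.0317]
tool_rot: [2.561, 1.82, 0.0]
contact_force: [1.5, -0.6, 0.4]
opening: 0.0109
grip_force: 39.9
```

Gripped, with the opening at 10.9 mm and 40 N. Next I lift.

```bash
python3 -m handwheel '[{"gripper":0.9,"offset":[0,0,-10],"rotation":[0,0,0]},{"gripper":0.9,"offset":[0,0,-50],"rotation":[0,0,0]},{"gripper":0.9,"offset":[0,0,-100],"rotation":[0,0,0]},{"gripper":0.9,"offset":[0,0,-150],"rotation":[0,0,0]},{"gripper":0.9,"offset":[0,0,-200],"rotation":[0,0,0]},{"gripper":0.9,"offset":[0,0,-250],"rotation":[0,0,0]},{"gripper":0.9,"offset":[0,0,-280],"rotation":[0,0,0]},{"gripper":0.9,"offset":[0,0,-280],"rotation":[0,0,0]}]'
python3 - <<'E'
from h import *
t=cam("top");s=cam("scene")
for z in(.1,.2):print("wash",onz(t,(258,132),z),onz(s,(330,130),z))
m=frame([0,0,-1],[0,1,0])
go([.5775,.264,.248],m,1); go([.5295,.264,.248],m,0)
E
```

```text
t: 13.1
tool_pos: [0.4146, -0.102, 0.2521]
tool_rot: [2.556, 1.817, 0.005]
contact_force: [0.6, -0.3, -0.0]
opening: 0.0107
grip_force: 39.1
wash [0.63932064 0.13227059 0.1       ] [0.67583711 0.17169648 0.1       ]
wash [0.60612594 0.11902764 0.2       ] [0.56116789 0.0741455  0.2       ]
offset [ 3.991e+02  3.540e+01 -3.000e-01] rot [-1.000e-03  0.000e+00  1.236e+00] deg 70.8
offset [ 3.833e+02 -9.900e+00 -3.000e-01] rot [-0.000e+00 -1.000e-03 -1.906e+00] deg 109.2
```

```bash
python3 -m handwheel '[{"gripper":0.9,"offset":[399,35,0],"rotation":[0,0,1.236]},{"gripper":0.9,"offset":[399,35,0],"rotation":[0,0,1.236]},{"gripper":0.9,"offset":[399,35,0],"rotation":[0,0,1.236]},{"gripper":0.9,"offset":[399,35,0],"rotation":[0,0,1.236]},{"gripper":0.9,"offset":[399,35,0],"rotation":[0,0,1.236]},{"gripper":0.9,"offset":[399,35,0],"rotation":[0,0,1.236]},{"gripper":0.9,"offset":[399,35,0],"rotation":[0,0,1.236]},{"gripper":0.9,"offset":[399,35,0],"rotation":[0,0,1.236]}]'
python3 - <<'E'
from h import *
o=ctrl.get_obs();print(o["q"],o["grip_force"])
m=frame([0,0,-1],[0,1,0]); go([.5775,.264,-.024],m,1)
E
```

```text
t: 14.2
tool_pos: [0.5764, 0.2669, 0.2436]
tool_rot: [3.14, 0.003, -0.01]
contact_force: [-0.5, -0.2, 0.8]
opening: 0.0108
grip_force: 39.1
[3.16208100e-01 5.68426903e-02 1.52532206e+00 5.45307718e-04
 1.56621660e+00 1.88528724e+00] 39.10982455825433
offset [  2.8   2.4 267.6] rot [0.002 0.007 0.002] deg 0.4
```

```bash
python3 -m handwheel '[{"gripper":0.9,"offset":[0,0,60],"rotation":[0,0,0]},{"gripper":0.9,"offset":[0,0,120],"rotation":[0,0,0]},{"gripper":0.9,"offset":[0,0,180],"rotation":[0,0,0]},{"gripper":0.9,"offset":[0,0,225],"rotation":[0,0,0]},{"gripper":0.9,"offset":[0,0,255],"rotation":[0,0,0]},{"gripper":0.9,"offset":[0,0,268],"rotation":[0,0,0]},{"gripper":0.9,"offset":[0,0,273],"rotation":[0,0,0]},{"gripper":0.9,"offset":[0,0,273],"rotation":[0,0,0]}]'
python3 -m handwheel '[{"gripper":0.9,"offset":[0,0,1],"rotation":[0,0,0]},{"gripper":0.55,"offset":[0,0,2],"rotation":[0,0,0]},{"gripper":0.55,"offset":[0,0,2],"rotation":[0,0,0]},{"gripper":0.55,"offset":[0,0,-10],"rotation":[0,0,0]},{"gripper":0.55,"offset":[0,0,-60],"rotation":[0,0,0]},{"gripper":0.55,"offset":[0,0,-120],"rotation":[0,0,0]},{"gripper":0.55,"offset":[0,0,-180],"rotation":[0,0,0]},{"gripper":0.55,"offset":[0,0,-180],"rotation":[0,0,0]}]'
python3 - <<'E'
from h import *
np.set_printoptions(precision=4,suppress=True)
o=ctrl.get_obs();print(o["q"])
g=cv2.imread  # tray check: non-blue bright pixels inside tray, in top
t=cam("top");i=t["image"].astype(int)
for y in range(140,200,2): print(y,"".join("W" if p.min()>110 else "b" if p[2]>p[0]+50 else "#" if p.max()<70 else "." for p in i[y,198:240]))
E
```

```text
t: 15.2
tool_pos: [0.5769, 0.2637, -0.0245]
tool_rot: [3.141, -0.0, -0.002]
contact_force: [-2.2, -0.0, 2.8]
opening: 0.0107
grip_force: 41.6
t: 16.2
tool_pos: [0.582, 0.2654, 0.1647]
tool_rot: [-3.137, 0.0, -0.022]
contact_force: [0.2, 0.2, 0.2]
opening: 0.0192
grip_force: 0.0
[0.3116 0.0943 1.6173 0.     1.4149 1.8825]
140 ..############............................
142 ...#######.WWWWWWWWWWWWWWW..WWWWWWWWWWWWWW
144 ....######bbbbbbbbbbbbbbbbbbbbWWWWWWWWWWWW
146 ....#######bbbbbbbbbbbbbbbbbb.WWWWWWWWWWWW
148 .....######.bbbbbbbbbbbbbbbbbbWWWWWWWWWWWW
150 ......######bbbbbbbbbbbbbbbbbbWWWWWWWWWWWW
152 ......######.bbbbbWWWbbbbbbbbbWWWWWWWWWWWW
154 .......######bbbbbWWWWbbbbbbbbWWWWWWWWWWWW
156 #####..######.bbbWWWWWbbbbbbbbWWWWWWWWWWWW
158 ##############bbbWWWWWbbbbbbbbWWWWWWWWWWWW
160 ##############bbbWWWWWbbbbbbbbWWWWWWWWWWWW
162 ##############bbbWWWWWbbbbbbbbWWWWWWWW.WWW
164 ############.bbbbWWWWWbbbbbbbbWWWWWWWWWWWW
166 #######.bbbbbbbbbWWWWWbbbbbbbbWWWWWWWWWWWW
168 #######.bbbbbbbbbWWWW.bbbbbbbb.WWWWWWWWWWW
170 ########bbbbbbbbbWWWW.bbbbbbbb.WWWWWWWWWWW
172 #########bbbbbbbbWWWWbbbbbbbbb.WWWWWWWWWWW
174 #########bbbbbbbbbWW.bbbbbbbbb.WWWWWWWWWWW
176 ##########bbbbbbbbbbbbbbbbbbbb.WWWWWWWWWWW
178 ##########bbbbbbbbbbbbbbbbbbbbb.WWWWWWWWWW
180 ###########bbbbbbbbbbbbbbbbbbbb..WWWWWWWWW
182 ###########.bbbbbbbbbbbbbbbbbbb...WWWWWWWW
184 ############bbbbbbbbbbbbbbbbbbb......WWWWW
186 #############bbbbbbbbbbbbbbbbbb.......WWWW
188 .############.bbbbbbbbbbbbbbbbb.........WW
190 .#############bbbbbbbbbbbbbbbbb...........
192 ...###########.bbbbbbbbbbbbbbbb...........
194 .#.############bbbbbbbbbbbbbbbb...........
196 ..##############...WWWWWWW................
198 .###############WWWWWWWWWWW...............
```

The pen lies in the middle of the tray: its white body spans rows 152–174 at columns 215–219 and its blue cap follows below. Now the wedge.

```bash
cat >> h.py <<'E'
D=.036
def lean(dirxy,y,th=np.radians(38)):
    u=np.array([*dirxy,0.])/np.linalg.norm(dirxy); return frame(u*np.sin(th)-np.array([0,0,np.cos(th)]),y)
E
python3 - <<'E'
from h import *
np.set_printoptions(precision=4,suppress=True)
t=cam("top")
m=mask(t,(5,150,60),(20,255,255),(195,205,265,260)); r=cv2.minAreaRect(big(m)); b=cv2.boxPoints(r); print(r)
b=b[np.argsort(b[:,0])]; f=(b[2]+b[3])/2; k=(b[0]+b[1])/2
F=onz(t,f,.003);K=onz(t,k,.0255); u=(F-K)[:2];print(F,K,np.linalg.norm(u));u/=np.linalg.norm(u);print(u)
for a,c in((b[0],b[1]),(b[2],b[3])): pass
M=lean(u,[-u[1],u[0],0]); z=M[:,2]
G=np.array([*(F[:2]-.113*u),.028]); N=G+z*(.019+D); print("grip",G,"nominal",N,z)
go(N-z*.1,M)
E
```

```text
((233.34483337402344, 234.362060546875), (33.48314666748047, 12.21150016784668), 23.198591232299805)
[0.3417 0.1683 0.003 ] [0.3789 0.2536 0.0255] 0.09315064355634424
[-0.3997 -0.9166]
grip [0.3869 0.2718 0.028 ] nominal [ 0.3733  0.2408 -0.0153] [-0.2461 -0.5643 -0.788 ]
offset [-180.5  -33.    93.2] rot [-0.383 -0.589 -1.115] deg 75.5
```

```bash
python3 -m handwheel '[{"gripper":-0.41,"offset":[-180,-33,20],"rotation":[-0.383,-0.589,-1.115]},{"gripper":-0.41,"offset":[-180,-33,20],"rotation":[-0.383,-0.589,-1.115]},{"gripper":-0.41,"offset":[-180,-33,40],"rotation":[-0.383,-0.589,-1.115]},{"gripper":-0.41,"offset":[-180,-33,93],"rotation":[-0.383,-0.589,-1.115]},{"gripper":-0.41,"offset":[-180,-33,93],"rotation":[-0.383,-0.589,-1.115]},{"gripper":-0.41,"offset":[-180,-33,93],"rotation":[-0.383,-0.589,-1.115]},{"gripper":-0.41,"offset":[-180,-33,93],"rotation":[-0.383,-0.589,-1.115]},{"gripper":-0.41,"offset":[-180,-33,93],"rotation":[-0.383,-0.589,-1.115]}]'
python3 - <<'E'
from h import *
np.set_printoptions(precision=4,suppress=True)
o=ctrl.get_obs();P=o["tool_pos"];C=R.from_rotvec(o["tool_rot"]).as_matrix();print(P,o["q"],C[:,2])
s=cam("scene");t=cam("top")
for n,Q in(("A",P-C[:,2]*(D+.007)),("B",P+[0,0,D]-C[:,2]*.007)):
  for e in(-.03,.03): print(n,proj(s,Q+C[:,1]*e),proj(t,Q+C[:,1]*e))
def show(d,x0,x1,y0,y1):
  for y in range(y0,y1): print(y,"".join("#" if p.max()<75 else "o" if p[0]>p[2]+70 else "+" if p.max()<120 else "." for p in d["image"].astype(int)[y,x0:x1]))
show(s,195,275,165,222); show(t,190,270,195,250)
E
```

```text
t: 17.3
tool_pos: [0.3955, 0.2965, 0.0594]
tool_rot: [2.234, 1.465, -0.781]
contact_force: [-0.3, -0.2, -0.2]
opening: 0.0604
grip_force: 0.0
[0.3955 0.2965 0.0594] [ 0.6764  0.3526  1.6262 -0.295   1.7671  1.1191] [-0.2514 -0.5676 -0.784 ]
A [202.0839 155.0102] [183.0681 225.7631]
A [225.8706 149.6181] [192.7145 205.6168]
B [203.4224 157.601 ] [189.6774 228.7585]
B [227.6521 152.0559] [199.3448 208.4307]
165 +++++++++++++++++++++++++++++++++++++++++++++++..............+...............+++
166 +++++++++++++++++++++++++++++++++++++++++++++++..............................+++
167 +++++++++++++++++++++++++++++++++++++++++++++++..............................+++
168 ++++++++++++++++++++++++++++#++++++++++++++++++........................+.....+++
169 +++++++++++++++++++++++++++++++++++++++++++++++........................+.....+++
170 ++++++++++++++++++++++++++++++++++++++++++++++++......................+......+++
171 +++++++++++++++++##+++++++++++++++++++++++++++...............................+++
172 ++++++++++++++++++++++++++++++++++++++++++++.....................+...........+++
173 +++++++
[... 8128 characters left out ...]
....................
242 ##########+++++...................++++++++++++ooooooooooooo.....................
243 ##########+++++...................++++++++++++++ooooooooooo.....................
244 ##########+++++...................++++++++++++++++oooooooo......................
245 ##########+++++...................++++++++++++++++....oooo......................
246 ##########+++++...................++++++++++++++++......o.......................
247 ##########+++++...................++++++++++++++++..............................
248 ##########+++++...................++++++++++++++++..............................
249 ##########+++++...................++++++++++++++++..............................
```

```bash
python3 - <<'E'
from h import *
for n in("scene","top"): cv2.imwrite(f"pics/before_{n}.png",cam(n)["image"])
E
python3 -m handwheel '[{"gripper":-1,"offset":[0,0,0],"rotation":[0,0,0]},{"gripper":-1,"offset":[0,0,0],"rotation":[0,0,0]},{"gripper":-1,"offset":[0,0,0],"rotation":[0,0,0]},{"gripper":-1,"offset":[0,0,0],"rotation":[0,0,0]},{"gripper":-1,"offset":[0,0,0],"rotation":[0,0,0]},{"gripper":-1,"offset":[0,0,0],"rotation":[0,0,0]},{"gripper":-1,"offset":[0,0,0],"rotation":[0,0,0]},{"gripper":-1,"offset":[0,0,0],"rotation":[0,0,0]}]'
python3 - <<'E'
from h import *
np.set_printoptions(precision=4,suppress=True)
o=ctrl.get_obs();P=o["tool_pos"];C=R.from_rotvec(o["tool_rot"]).as_matrix();print(P)
for n in("scene","top"):
  d=cam(n); df=np.abs(d["image"].astype(int)-cv2.imread(f"pics/before_{n}.png")).max(2)
  m=(df>22).astype(np.uint8); k,l,st,ce=cv2.connectedComponentsWithStats(m)
  print(n,[(tuple(st[i]),ce[i].round(1)) for i in range(1,k) if st[i][4]>8])
  for h in("A","B"):
    print(h,[proj(d,(P-C[:,2]*(D+b) if h=="A" else P+[0,0,D]-C[:,2]*b)+C[:,1]*e).round(1) for e,b in((-.03,.007),(.03,.007),(-.0425,.013),(.0425,.013))])
# wedge again
  if n=="top":
    r=cv2.minAreaRect(big(mask(d,(5,150,60),(20,255,255),(195,205,265,260))));print(r)
    b=cv2.boxPoints(r);b=b[np.argsort(b[:,0])];F=onz(d,(b[2]+b[3])/2,.003);K=onz(d,(b[0]+b[1])/2,.0255);print(F,K,F-K)
    print("tabtop",onz(d,(212.3,224.7),.04))
E
```

```text
t: 18.5
tool_pos: [0.3975, 0.2969, 0.0623]
tool_rot: [2.237, 1.465, -0.774]
contact_force: [-0.4, 0.0, 0.5]
opening: 0.0857
grip_force: 0.0
[0.3975 0.2969 0.0623]
scene [((np.int32(178), np.int32(12), np.int32(8), np.int32(3), np.int32(17)), array([181.8,  12.7])), ((np.int32(188), np.int32(13), np.int32(5), np.int32(3), np.int32(12)), array([190. ,  13.8])), ((np.int32(163), np.int32(14), np.int32(11), np.int32(5), np.int32(23)), array([167.9,  16. ])), ((np.int32(194), np.int32(14), np.int32(5), np.int32(3), np.int32(10)), array([196.3,  14.7])), ((np.int32(146), np.int32(62), np.int32(25), np.int32(3), np.int32(71)), array([157.7,  63.1])), ((np.int32(197), np.int32(79), np.int32(13), np.int32(3), np.int32(16)), array([202.8,  79.9])), ((np.int32(217), np.int32(102), np.int32(9), np.int32(5), np.int32(21)), array([221.3, 104. ])), ((np.int32(219), np.int32(108), np.int32(12), np.int32(15), np.int32(44)), array([225.3, 114.4])), ((np.int32(180), np.int32(111), np.int32(5), np.int32(4), np.int32(15)), array([181.7, 112.1])), ((np.int32(232), np.int32(111), np.int32(6), np.int32(14),
[... 1687 characters left out ...]
3.6, 226.1])), ((np.int32(152), np.int32(223), np.int32(6), np.int32(4), np.int32(16)), array([154.9, 224.6])), ((np.int32(223), np.int32(225), np.int32(7), np.int32(3), np.int32(15)), array([226.3, 225.9])), ((np.int32(150), np.int32(229), np.int32(12), np.int32(5), np.int32(28)), array([156.2, 230.6]))]
A [array([182.7, 225. ]), array([192.3, 204.8]), array([178.8, 228.5]), array([192.6, 199.8])]
B [array([189.3, 227.9]), array([198.9, 207.6]), array([185.4, 231.5]), array([199.2, 202.6])]
((228.8103485107422, 232.27584838867188), (43.46243667602539, 11.94888687133789), 23.198589324951172)
[0.342  0.1681 0.003 ] [0.3909 0.2801 0.0255] [-0.0488 -0.112  -0.0225]
tabtop [0.3864 0.2667 0.04  ]
```

The finger motion in both views ends at top pixels (184,226) and (195,204). That fits a tool short along its own axis, model A. Now I approach the wedge along the tool axis.

Run:
```python
from h import *
u=np.array([-.3995,-.9167]);M=lean(u,[-u[1],u[0],0]);z=M[:,2]
G=np.array([.387,.2700,.030]);go(G+z*(.019+D),M);print(G+z*(.019+D))
```

```text
offset [-2.7  1.4 98.2] rot [-0.002  0.002  0.001] deg 0.2
[ 0.37347197  0.23895833 -0.01334059]
```

```bash
python3 -m handwheel '[{"gripper":-0.41,"offset":[-3,1,20],"rotation":[0,0,0]},{"gripper":-0.41,"offset":[-3,1,40],"rotation":[0,0,0]},{"gripper":-0.41,"offset":[-3,1,60],"rotation":[0,0,0]},{"gripper":-0.41,"offset":[-3,1,75],"rotation":[0,0,0]},{"gripper":-0.41,"offset":[-3,1,86],"rotation":[0,0,0]},{"gripper":-0.41,"offset":[-3,1,92],"rotation":[0,0,0]},{"gripper":-0.41,"offset":[-3,1,98],"rotation":[0,0,0]},{"gripper":-0.41,"offset":[-3,1,98],"rotation":[0,0,0]}]' 60
python3 -m handwheel '[{"gripper":0.6,"offset":[0,0,0],"rotation":[0,0,0]},{"gripper":0.6,"offset":[0,0,0],"rotation":[0,0,0]},{"gripper":0.6,"offset":[0,0,0],"rotation":[0,0,0]},{"gripper":0.6,"offset":[0,0,0],"rotation":[0,0,0]},{"gripper":0.6,"offset":[0,0,0],"rotation":[0,0,0]},{"gripper":0.6,"offset":[0,0,0],"rotation":[0,0,0]},{"gripper":0.6,"offset":[0,0,0],"rotation":[0,0,0]},{"gripper":0.6,"offset":[0,0,0],"rotation":[0,0,0]}]' 60
```

```text
t: 19.6
tool_pos: [0.3731, 0.2389, -0.0131]
tool_rot: [2.237, 1.465, -0.774]
contact_force: [0.5, -0.2, 0.0]
opening: 0.0603
grip_force: 0.0
t: 20.6
tool_pos: [0.3738, 0.2396, -0.0124]
tool_rot: [2.238, 1.466, -0.772]
contact_force: [1.7, 3.8, 5.6]
opening: 0.0323
grip_force: 61.7
```

Gripped across the 34 mm body at 62 N. I lift it, carry it to the lane start and leave it hovering.

```bash
cat >> h.py <<'E'
EX=np.array([.035,-.9994]);O=np.array([.4105,-.102])
def lane(xt,z,lat=0.,ex=None):
    ex=EX if ex is None else ex
    p=O+ex*(xt-.0777)+lat*np.array([-ex[1],ex[0]]); return go([p[0],p[1],z],lean(ex,[-ex[1],ex[0],0]))
E
python3 - <<'E'
from h import *
u=np.array([-.3995,-.9167])
o=ctrl.get_obs();print(o["q"]);a=go(o["tool_pos"]+[0,0,.08]); lane(.02,.07)
C=R.from_rotvec(o["tool_rot"]).as_matrix();print(C.T@[0,0,80])
E
```

```text
[ 0.62609256  0.34258257  1.78136501 -0.31772995  1.60871097  1.122448  ]
offset [-49.3  -0.1 -63. ] rot [0. 0. 0.] deg 0.0
offset [-244.9  145.2   86.7] rot [-0.276  0.    -0.351] deg 25.6
[-49.27549683  -0.1043783  -63.02312685]
```

```bash
python3 -m handwheel '[{"gripper":0.6,"offset":[-25,0,-32],"rotation":[0,0,0]},{"gripper":0.6,"offset":[-49,0,-63],"rotation":[0,0,0]},{"gripper":0.6,"offset":[-98,36,-26],"rotation":[-0.069,0,-0.088]},{"gripper":0.6,"offset":[-147,72,12],"rotation":[-0.138,0,-0.175]},{"gripper":0.6,"offset":[-196,108,49],"rotation":[-0.207,0,-0.263]},{"gripper":0.6,"offset":[-245,145,87],"rotation":[-0.276,0,-0.351]},{"gripper":0.6,"offset":[-245,145,87],"rotation":[-0.276,0,-0.351]},{"gripper":0.6,"offset":[-245,145,87],"rotation":[-0.276,0,-0.351]}]'
python3 - <<'E'
from h import *
np.set_printoptions(precision=4,suppress=True)
o=ctrl.get_obs();print(o["q"],o["tool_pos"],o["opening"])
lane(.02,.07)
t=cam("top");s=cam("scene")
for d,b in((t,(290,190,370,240)),(s,(280,205,370,290))):
  c=big(mask(d,(5,150,60),(20,255,255),b));r=cv2.minAreaRect(c);print(np.round(r[0],1),np.round(r[1],1),r[2],cv2.boxPoints(r).round(1).tolist())
p=o["tool_pos"];T=[*(p[:2]+EX*.0777),.083];print("exp tip",T,proj(t,T),proj(s,T))
E
```

```text
t: 21.6
tool_pos: [0.4053, -0.047, 0.0681]
tool_rot: [1.807, 1.865, -0.627]
contact_force: [-0.4, 0.9, -1.1]
opening: 0.0321
grip_force: 60.8
[ 0.181  -0.2321  2.2207 -0.6768  1.3364  0.3747] [ 0.4053 -0.047   0.0681] 0.03205045440225969
offset [ 0.8  3.2 -3.1] rot [-0.006  0.001 -0.001] deg 0.3
[329. 214.] [12. 44.] 90.0 [[307.0, 208.0], [351.0, 208.0], [351.0, 220.0], [307.0, 220.0]]
[331.4 232.6] [48.8 13.7] 41.18592834472656 [[308.5, 221.6999969482422], [317.6000061035156, 211.39999389648438], [354.29998779296875, 243.5], [345.29998779296875, 253.8000030517578]]
exp tip [np.float64(0.4080413064581514), np.float64(-0.12465662644801465), 0.083] [351.1416 213.8925] [351.2413 248.7955]
```

The wedge tip projects as expected: (351.1,213.9) against (351,214) observed. Now I lower it to the bench and dump the gauge pixels.

```bash
python3 -m handwheel '[{"gripper":0.6,"offset":[13,0,17],"rotation":[0,0,0]},{"gripper":0.6,"offset":[25,0,32],"rotation":[0,0,0]},{"gripper":0.6,"offset":[37,0,47],"rotation":[0,0,0]},{"gripper":0.6,"offset":[43,0,55],"rotation":[0,0,0]},{"gripper":0.6,"offset":[47,0,60],"rotation":[0,0,0]},{"gripper":0.6,"offset":[49,0,63],"rotation":[0,0,0]},{"gripper":0.6,"offset":[50,0,64],"rotation":[0,0,0]},{"gripper":0.6,"offset":[50,0,64],"rotation":[0,0,0]}]'
python3 - <<'E'
from h import *
np.set_printoptions(precision=4,suppress=True)
o=ctrl.get_obs();print(o["tool_pos"],o["contact_force"]);lane(.02,-.0125)
t=cam("top");s=cam("scene")
for n,d,(x0,x1,y0,y1) in(("scene",s,(354,378,298,322)),("top",t,(372,392,224,248))):
  print(n,x0)
  for y in range(y0,y1): print(y," ".join("%02x%02x"%(p[0],(int(p[1])+p[2])//2) for p in d["image"][y,x0:x1]))
for z in(.018,.025,.032): # pointer/needle candidate positions, imager frame
  for X,Y in((.107,-.055),(.107,-.06),(.107,-.065),(.107,-.079)):
    w=[*(O+EX*X+np.array([-EX[1],EX[0]])*Y),z]; print(z,X,Y,proj(s,w).round(1),proj(t,w).round(1))
E
```

```text
t: 22.7
tool_pos: [0.4074, -0.0454, -0.011]
tool_rot: [1.803, 1.865, -0.624]
contact_force: [-4.9, -0.5, 3.0]
opening: 0.0325
grip_force: 60.8
[ 0.4074 -0.0454 -0.011 ] [-4.8586 -0.5374  2.9536]
offset [1.8 1.2 0.6] rot [-0.002  0.002 -0.   ] deg 0.2
scene 354
298 ae2d ad2d ae2e ae2e ad2d ae2d ad2d ae2e ad2d ad2d ae2e b332 b838 c03f c544 c645 c443 ba3b b031 a92c ae2f bb3a c03f c140
299 ae2d ae2e ad2d ad2d ae2e ae2e ae2e ad2c ad2d af2e ad2d af2e af2f b636 bd3d c241 ba3a b031 aa2c ae2f ba39 c03e c13f c13f
300 ae2e ad2d ae2e ae2e ad2d ad2d ac2c a828 ac2c ad2d ae2d ae2d ae2e af2f b132 b435 af30 a92c ad2e b939 c13e c13f c13f c03f
301 ae2d ad2d ae2e ae2d ad2d aa2a a221 a121 a727 ad2d ae2d ae2e ad2d ac2c a929 a729 a72a ab2c b635 bd3b bf3d c13f c240 bc3a
302 ad2d ae2d ae2e ae2d ab2b 9d1d 9818 9c1a a01f a625 a828 ad2c ac2c a425 9213 8e10 9618 a321 aa28 ac2a b02d bd3b bc3a ab29
303 ae2e ae2d ae2e ad2c a828 9515 9616 9917 9b19 9e1d a221 ab2a a223 8a0b 6a6b 6d6d 8b0a 9715 9715 9614 9a19 a726 9f1d 7e7c
304 ae2d ae2e ae2d ac2b a222 8e0d 8f0d 9514 9917 9716 9d1d a828 8d0d 6465 5959 7d7c 9211 9413 9
[... 4560 characters left out ...]
 b432 c13e c23e c13e c440 c643 d350 df5b df5b df5b df5b df5b df5b df5b df5b df5b
0.018 0.107 -0.055 [367.1 307.7] [379.3 233.2]
0.018 0.107 -0.06 [365.6 309.4] [379.4 234.9]
0.018 0.107 -0.065 [364.1 311.1] [379.5 236.6]
0.018 0.107 -0.079 [359.7 316. ] [379.9 241.5]
0.025 0.107 -0.055 [367.4 305.8] [379.7 233. ]
0.025 0.107 -0.06 [365.9 307.5] [379.8 234.7]
0.025 0.107 -0.065 [364.4 309.2] [379.9 236.4]
0.025 0.107 -0.079 [360. 314.] [380.3 241.3]
0.032 0.107 -0.055 [367.8 303.8] [380.1 232.8]
0.032 0.107 -0.06 [366.3 305.5] [380.2 234.5]
0.032 0.107 -0.065 [364.7 307.2] [380.3 236.3]
0.032 0.107 -0.079 [360.4 312. ] [380.7 241.2]<stdin>:7: RuntimeWarning: overflow encountered in scalar add
```

Run:
```python
from h import *
t=cam("top");s=cam("scene")
for n,d,(x0,x1,y0,y1) in(("scene",s,(354,370,304,323)),("top",t,(374,388,233,248))):
  i=d["image"].astype(int); r=i[...,0]-(i[...,1]+i[...,2])//2
  print(n,"redness; cols",x0)
  for y in range(y0,y1): print(y," ".join("%4d"%v for v in r[y,x0:x1]))
EY=np.array([-EX[1],EX[0]])
for X in(.099,.103,.107):
  for Y in(-.060,-.066,-.072,-.079):
    print(X,Y,[(proj(s,[*(O+EX*X+EY*Y),z]).round(1).tolist(),proj(t,[*(O+EX*X+EY*Y),z]).round(1).tolist()) for z in(.02,.03)])
```

```text
scene redness; cols 354
304    1    1    0    1    1    2    2    2    2    1    0    0   -1   -1    1    2
305    0    1    0    0    0    2    2    1    2    0    0    0    1   -1    0    2
306    0    0    0    0    1    2    2    1    1    1    1    1    0    0    1    2
307    1    0   -1    0    1    1    0    1    1    2    1    0    0    0    1    1
308    1    1    0    0    2    2    1    1    3   11    3    1    0    1    1    2
309    0    1    1    0    2    2    0    1    3   12    5    1    1    1    1    1
310    0    0    1    4    2    1    1    1    1    4    2    0    0    0    1    0
311    0    0    4   15    4    2    2    1    3   14    6    2    1    0    1    0
312    1    5   16   31    6    1    2    2    9   36   27    4    1    1    0    0
313    4   27   60   44    8    1    2    6   26   71   52   11    0    0    0    1
314    8   57   86   68   36    9    8   23   59   91   64   12    1    0    0    0
315   11   64   81   86   73   47   36   56   91   93   56    7    1    0    1    0
316    8   39   43   60   78   86   77   88   95   72   32    3    0
[... 1932 characters left out ...]
.2, 241.6]), ([356.9, 310.1], [377.8, 241.4])]
0.103 -0.06 [([364.0, 307.7], [378.2, 234.9]), ([364.5, 304.8], [378.7, 234.6])]
0.103 -0.066 [([362.2, 309.7], [378.3, 237.0]), ([362.6, 306.9], [378.8, 236.7])]
0.103 -0.072 [([360.3, 311.8], [378.4, 239.1]), ([360.8, 308.9], [379.0, 238.8])]
0.103 -0.079 [([358.2, 314.2], [378.6, 241.5]), ([358.6, 311.4], [379.1, 241.3])]
0.107 -0.06 [([365.7, 308.9], [379.5, 234.8]), ([366.2, 306.0], [380.1, 234.6])]
0.107 -0.066 [([363.8, 310.9], [379.7, 236.9]), ([364.3, 308.1], [380.2, 236.7])]
0.107 -0.072 [([362.0, 313.0], [379.8, 239.0]), ([362.5, 310.2], [380.4, 238.8])]
0.107 -0.079 [([359.8, 315.4], [380.0, 241.4]), ([360.3, 312.6], [380.5, 241.2])]
```

The needle tip is visible only as a faint red fragment at scene (363.1,308.8), just right of the post. The pointer's end corner is at (366.3,312). I estimate a required rise near the low end of the range, about 7 mm. Now I advance the wedge to just before contact.

Run:
```python
from h import *
print(ctrl.get_obs()["tool_pos"])
a=lane(.02,-.012);lane(.115,-.012);lane(.1556,-.012)
C=R.from_rotvec(ctrl.get_obs()["tool_rot"]).as_matrix();print(C.T@np.array([*EX,0]))
```

```text
[ 0.40736591 -0.0453788  -0.01100653]
offset [1.4 1.2 0.2] rot [-0.002  0.002 -0.   ] deg 0.2
offset [-73.3   1.3  58.8] rot [-0.002  0.002 -0.   ] deg 0.2
offset [-105.3    1.3   83.9] rot [-0.002  0.002 -0.   ] deg 0.2
[-0.7868131   0.00146186  0.61721015]
```

```bash
python3 -m handwheel '[{"gripper":0.6,"offset":[-10,1,8],"rotation":[0,0,0]},{"gripper":0.6,"offset":[-20,1,16],"rotation":[0,0,0]},{"gripper":0.6,"offset":[-32,1,25],"rotation":[0,0,0]},{"gripper":0.6,"offset":[-44,1,35],"rotation":[0,0,0]},{"gripper":0.6,"offset":[-56,1,44],"rotation":[0,0,0]},{"gripper":0.6,"offset":[-66,1,52],"rotation":[0,0,0]},{"gripper":0.6,"offset":[-74,1,58],"rotation":[0,0,0]},{"gripper":0.6,"offset":[-74,1,58],"rotation":[0,0,0]}]'
python3 - <<'E'
from h import *
np.set_printoptions(precision=4,suppress=True)
o=ctrl.get_obs();print(o["tool_pos"],o["contact_force"],o["opening"]);a=lane(.115,-.012);lane(.150,-.012)
p=o["tool_pos"][:2]-O;print("tip X",p@EX+.0777,"lat",p@np.array([-EX[1],EX[0]]))
E
```

```text
t: 23.9
tool_pos: [0.4116, -0.1396, -0.0118]
tool_rot: [1.804, 1.866, -0.623]
contact_force: [-0.3, 0.1, -1.7]
opening: 0.0326
grip_force: 60.8
[ 0.4116 -0.1396 -0.0118] [-0.3042  0.1447 -1.6905] 0.03255241438809204
offset [ 0.4  0.2 -0. ] rot [-0.002  0.001 -0.   ] deg 0.1
offset [-27.2   0.3  21.6] rot [-0.002  0.001 -0.   ] deg 0.1
tip X 0.11530208042482425 lat -0.0002197445482173426
```

```bash
cat >> h.py <<'E'
def gauge():
    o=ctrl.get_obs();p=o["tool_pos"][:2]-O;print("tip X",round(p@EX+.0777,4),"lat",round(p@np.array([-EX[1],EX[0]]),4),"z",o["tool_pos"][2].round(4),"F",o["contact_force"].round(1))
    s=cam("scene");i=s["image"].astype(int);r=i[...,0]-(i[...,1]+i[...,2])//2
    for y in range(300,316): print(y," ".join("%3d"%v for v in i[y,360:378,1])," | "," ".join("%3d"%v for v in r[y,359:370]))
E
python3 -c "from h import *; gauge()"
python3 -m handwheel '[{"gripper":0.6,"offset":[-4,0,3],"rotation":[0,0,0]},{"gripper":0.6,"offset":[-8,0,6],"rotation":[0,0,0]},{"gripper":0.6,"offset":[-12,0,9.4],"rotation":[0,0,0]},{"gripper":0.6,"offset":[-16,0,12.5],"rotation":[0,0,0]},{"gripper":0.6,"offset":[-20,0,15.7],"rotation":[0,0,0]},{"gripper":0.6,"offset":[-24,0,18.8],"rotation":[0,0,0]},{"gripper":0.6,"offset":[-26,0,20.4],"rotation":[0,0,0]},{"gripper":0.6,"offset":[-26,0,20.4],"rotation":[0,0,0]}]'
python3 -c "from h import *; gauge()"
```

```text
tip X 0.1153 lat -0.0002 z -0.0118 F [-0.3  0.1 -1.7]
300 174 171 176 177 177 177 177 178 179 170 142 126 127 139 147 146 146 145  |    1   1   1   1   0   1   1   1   0   0   0
301 163 163 170 176 177 177 177 174 162 134 124 126 137 144 145 145 147 142  |    1   1   1   1   0   0   1   1   1   0  -1
302 152 154 161 168 171 176 174 162 136 117 126 138 143 144 145 145 142 127  |    0   0   1   1   1   1   0   1   0   0  -1
303 150 151 153 158 163 174 162 135 106 105 135 146 146 145 144 142 129  96  |    1   2   1   2   1   0   0   1  -1  -1   0
304 140 148 151 150 157 169 140 102  90 122 143 146 147 147 146 141 111  70  |    1   2   2   1   2   2   0   0  -1   1   0
305 127 134 144 142 160 166 124  80  93 137 145 146 147 147 146 143 127  98  |    1   2   2   2   1   1   1   0   0   0   2
306 121 123 136 139 158 152 104  65  79 113 131 143 147 147 146 147 143 135  |    2   2   1   1   1   1   0   1   1   1   1
307 120 122 131 134 142 112  69  56  57  73  98 123 142 146 147 147 147 145  |    1   1   2   1   2   1   1   1   0   2   2
308 120 122 128 122 108  69  53  52  54  58  81 114 12
[... 2417 characters left out ...]
 178 178 175 167 157 138 129 131  |    1   1   1   1   2   0   0   2   0   0   0
311 123 129 135 147 167 153 129 139 173 178 178 179 178 177 174 161 144 133  |    1   2   2   3   8   2   1   0   0   0   0
312 126 131 128 122 154 171 166 166 177 178 178 178 178 178 178 175 167 157  |    2   2   1   9  32  17   3   0   0   0   1
313 125 128 114  83 117 163 176 178 178 178 178 177 178 178 178 177 176 174  |    2   2   5  26  70  47  10   1   0   0   0
314 122 116  89  64  93 154 176 178 178 178 178 178 179 178 179 178 178 178  |   15  10  24  62  93  64  12   0   1   0   0
315 105  91  66  64 102 163 177 178 177 178 179 178 177 178 178 177 177 178  |   72  51  60  93  94  57   7   1   1   0   0
```

Pushing has lifted the stage: the pointer moved from row 309.6 to 308.0 at column 364, about 5 mm, as predicted. The needle fragment sits about 2 mm higher still, so I advance roughly 9 mm more.

```bash
python3 -m handwheel '[{"gripper":0.6,"offset":[-1.5,0,1.2],"rotation":[0,0,0]},{"gripper":0.6,"offset":[-3,0,2.4],"rotation":[0,0,0]},{"gripper":0.6,"offset":[-4.5,0,3.5],"rotation":[0,0,0]},{"gripper":0.6,"offset":[-6,0,4.7],"rotation":[0,0,0]},{"gripper":0.6,"offset":[-7,0,5.5],"rotation":[0,0,0]},{"gripper":0.6,"offset":[-7,0,5.5],"rotation":[0,0,0]},{"gripper":0.6,"offset":[-7,0,5.5],"rotation":[0,0,0]},{"gripper":0.6,"offset":[-7,0,5.5],"rotation":[0,0,0]}]'
python3 -c "from h import *; gauge()"
```

```text
t: 26.0
tool_pos: [0.4131, -0.1803, -0.0124]
tool_rot: [1.803, 1.868, -0.622]
contact_force: [0.2, 5.4, -1.2]
opening: 0.0322
grip_force: 61.2
tip X 0.1561 lat -0.0002 z -0.0124 F [ 0.2  5.4 -1.2]
300 176 173 177 178 178 178 174 158 135 113 124 141 149 148 148 149 148 142  |    0   0   0   0   1   0   0   0   0  -1   0
301 165 164 172 177 178 176 163 130 105 100 133 148 150 149 147 148 143 115  |    1   0   1   0   0   0   0   0  -2   0   1
302 153 156 162 170 172 174 145 104  91 125 147 149 150 149 149 148 139  87  |    0   1   2   1   0   0   1   0  -1   0   1
303 150 153 156 159 163 167 122  77  88 138 148 149 150 151 151 150 145 118  |    1   2   1   1   2   0   0   0   0   1   2
304 142 148 153 150 153 152  92  59  73 111 130 145 150 150 151 150 150 144  |    2   1   2   1   1   1   1   1   1   3   1
305 128 137 145 139 137 113  65  54  57  68  95 125 143 150 150 150 150 151  |    2   1   1   1   2   1   1   1   3   1   3
306 121 122 136 130 105  68  55  52  54  57  79 110 130 141 147 150 150 151  |    0   1   2   1   2   0   1   2   2   2   3
307 121 123 130 125  74  56  53  52
[... 380 characters left out ...]
 178 178 177 175 167 158 138 126  |    2   1   1   2   2   1   0   1   1   0   0
311 127 130 134 149 172 172 157 161 175 178 179 178 178 179 178 175 163 143  |    1   2   1   3   9   2   1   1   0   0   1
312 127 132 128 122 154 175 176 177 178 178 178 179 179 179 178 178 176 167  |    1   2   2   9  32  15   2   0   0   0   0
313 126 128 115  83 116 163 178 179 179 178 178 178 178 179 179 178 178 177  |    2   3   5  26  71  48   9   0   1   1   1
314 122 115  91  66  91 153 177 178 178 179 178 178 178 178 179 179 178 178  |   15   9  24  60  92  65  12   1   1   1   0
315 107  91  67  63 102 164 178 178 179 178 178 179 178 178 178 178 178 178  |   72  49  60  92  94  57   7   1   1   0   1
```

Pointer and needle now agree within about 0.1 px (0.5 mm). I nudge the wedge another 1.5 mm to cover the stated minimum rise, then open slightly and back out along the tool axis.

```bash
python3 -m handwheel '[{"gripper":0.6,"offset":[-0.6,0,0.5],"rotation":[0,0,0]},{"gripper":0.6,"offset":[-1.2,0,0.9],"rotation":[0,0,0]},{"gripper":0.6,"offset":[-1.2,0,0.9],"rotation":[0,0,0]},{"gripper":0.6,"offset":[-1.2,0,0.9],"rotation":[0,0,0]},{"gripper":0.15,"offset":[-1.2,0,0.9],"rotation":[0,0,0]},{"gripper":-0.08,"offset":[-1.2,0,0.9],"rotation":[0,0,0]},{"gripper":-0.08,"offset":[-1.2,0,0.9],"rotation":[0,0,0]},{"gripper":-0.08,"offset":[-1.2,0,0.9],"rotation":[0,0,0]}]'
python3 -c "from h import *; gauge()"
```

```text
t: 27.05
tool_pos: [0.4133, -0.1826, -0.0117]
tool_rot: [1.802, 1.867, -0.623]
contact_force: [-0.6, 0.0, 0.9]
opening: 0.0463
grip_force: 0.0
tip X 0.1583 lat -0.0 z -0.0117 F [-0.6  0.   0.9]
300 176 173 177 179 179 179 175 159 136 114 128 143 149 148 148 148 149 141  |    0   1   0   1   0   0   0  -1   0   0  -1
301 165 164 172 177 178 177 164 131 107 102 138 149 150 149 150 148 143 115  |    0   0   1   1   1   0   0   0  -1  -1   1
302 153 156 162 170 173 173 146 105  90 124 147 150 150 150 151 148 140  89  |    1   1   1   2   1   1   0   0  -1   0   1
303 150 152 155 158 164 167 122  78  78 125 146 150 150 150 151 150 146 120  |    1   2   1   1   2   1   1  -1   0   2   2
304 142 148 152 150 150 143  88  58  61  87 121 145 149 150 150 151 150 146  |    2   1   2   2   1   1   1   2   2   2   2
305 128 136 144 139 134  99  62  52  54  60  83 121 142 149 150 150 151 150  |    1   1   2   2   1   0   1   1   2   1   2
306 120 123 137 129 105  67  53  53  55  61  88 118 129 138 146 150 150 150  |    2   2   1   1   2   1   2   2   2   1   0
307 121 123 130 124  74  56  54  54  5
[... 377 characters left out ...]
 178 179 178 178 174 160 138 130  |    1   1   1   2   2   1   1   1   0   0   0
311 128 130 135 149 173 173 157 160 175 178 178 178 178 178 178 175 163 146  |    2   2   2   3   9   3   0   0   1   0   1
312 127 132 129 122 155 175 177 177 178 179 179 179 179 178 178 178 176 166  |    1   2   2   9  32  16   2   0   0   1   0
313 125 128 115  83 117 163 177 178 178 178 178 179 178 179 178 178 178 177  |    3   2   5  27  71  48   9   1   1   1   0
314 122 117  90  65  92 153 176 178 179 178 179 178 178 179 178 179 179 178  |   16   9  23  62  94  65  13   2   1   0   0
315 106  92  65  64 102 164 178 178 178 179 178 178 178 178 179 178 178 178  |   72  49  61  94  94  56   7   0   0   0   0
```

It holds after release, with no contact force. Now I back out.

```bash
python3 -m handwheel '[{"gripper":-0.08,"offset":[0,0,-10],"rotation":[0,0,0]},{"gripper":-0.08,"offset":[0,0,-25],"rotation":[0,0,0]},{"gripper":-0.08,"offset":[0,0,-50],"rotation":[0,0,0]},{"gripper":-0.08,"offset":[0,0,-80],"rotation":[0,0,0]},{"gripper":-0.08,"offset":[0,0,-120],"rotation":[0,0,0]},{"gripper":-0.08,"offset":[0,0,-160],"rotation":[0,0,0]},{"gripper":-0.08,"offset":[0,0,-200],"rotation":[0,0,0]},{"gripper":-0.08,"offset":[0,0,-200],"rotation":[0,0,0]}]'
python3 - <<'E'
from h import *
np.set_printoptions(precision=4,suppress=True)
gauge()
t=cam("top");s=cam("scene")
for n,d,lo,hi,b,z in(("cap",t,(50,90,30),(85,255,255),(260,210,295,240),.03),("wedge",t,(5,150,60),(20,255,255),(320,190,400,230),.02),("wedge s",s,(5,150,60),(20,255,255),(325,225,385,300),.02),("bottle",t,(0,60,20),(15,255,110),(350,225,374,255),.06),("pencap",t,(105,90,60),(130,255,255),(195,130,240,205),.016)):
  try: r=cv2.minAreaRect(big(mask(d,lo,hi,b)));print(n,np.round(r[0],1),np.round(r[1],1),round(r[2],1),onz(d,r[0],z), cv2.boxPoints(r).round(1).tolist())
  except ValueError: print(n,"none")
tip=[*(O+EX*.157),.0];rear=[*(O+EX*.033),.0255];print("exp wedge rear",proj(t,rear),proj(s,rear))
a=cv2.imread("pics/top0.png")[:,:,::-1].astype(int);df=np.abs(a-t["image"]).max(2)
for n,(x0,y0,x1,y1) in dict(bottle=(352,228,374,252),cap=(268,216,287,235),beaker=(425,225,441,236)).items(): print(n,(df[y0:y1,x0:x1]>40).sum())
E
```

```text
t: 28.1
tool_pos: [0.4115, -0.0573, 0.1495]
tool_rot: [1.8, 1.866, -0.613]
contact_force: [-0.4, 0.4, -0.3]
opening: 0.0459
grip_force: 0.0
tip X 0.033 lat 0.0026 z 0.1495 F [-0.4  0.4 -0.3]
300 176 175 175 175 175 175 175 173 170 157 172 181 186 186 186 185 186 178  |    1   0   0   0   0   0   0   0   0  -1  -2
301 179 182 179 175 174 174 171 167 146 138 178 187 188 188 187 186 181 147  |    0   1   1   0   0   0   0   0  -2  -1   0
302 184 188 186 180 172 172 153 137 120 161 184 188 187 189 188 187 177 115  |    1   2   1   1   2   1   0   0  -2   1   2
303 185 188 190 183 165 164 122  86  96 156 182 188 188 188 189 188 183 155  |    1   2   2   1   2   1   0   0   0   3   2
304 172 183 185 168 151 139  87  61  69 110 152 180 187 189 188 189 188 183  |    2   2   2   2   1   0   1   2   1   2   1
305 142 158 164 142 132  95  62  55  57  67  98 146 173 185 188 189 189 189  |    1   1   1   2   2   0   2   1   1   1   2
306 125 128 137 127 101  66  55  53  54  61  89 123 146 166 181 188 189 189  |    1   1   2   2   2   2   3   1   2   2   2
307 125 125 129 120  74  52  54  55  57  
[... 1297 characters left out ...]
], [370.6000061035156, 208.60000610351562], [371.29998779296875, 220.0], [353.6000061035156, 221.0]]
wedge s [365.7 279.5] [28.2 17.8] 40.6 [ 0.409  -0.1683  0.02  ] [[349.20001220703125, 277.1000061035156], [360.79998779296875, 263.6000061035156], [382.20001220703125, 281.8999938964844], [370.6000061035156, 295.3999938964844]]
bottle [362.  239.5] [13. 14.] 90.0 [ 0.3388 -0.1553  0.06  ] [[355.0, 233.0], [369.0, 233.0], [369.0, 246.0], [355.0, 246.0]]
pencap [216.1 166.2] [47.  23.3] 88.6 [0.5626 0.2661 0.016 ] [[203.89999389648438, 143.0], [227.1999969482422, 142.5], [228.3000030517578, 189.5], [205.0, 190.0]]
exp wedge rear [352.9005 215.1286] [354.2304 268.1625]
bottle 9
cap 169
beaker 0
```

Everything is as intended: the wedge is straight under the stage at the expected place and the pointer is held level with the needle. The pen is in the tray, and the bottle and cap are unmoved. Handing in.

```bash
python3 -c "
from station import ctrl
print(ctrl.finish_job())"
```

```text
the job is handed in; nothing more can be done
None
```

I laid the pen in the blue tray and slid the wedge under the stage, which now holds the pointer level with the red mark to within about 1 mm as far as the camera can tell, and I handed the job in at about 28 s; the verdict was not shown.

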